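Build up the spacer stack on a strap-cutter arbor

TASK

Build up the strap cutter's spacers on the upright arbor: the thickest ring first, flat on the seat, then the middle one, then the thinnest on top, each fully home before the next. The arbor stands off-centre on its sprung seat, so feel for it gently: the spring may give a few millimetres but must not be pushed deep, and no spacer may be dropped down the arbor. Leave everything else on the bench where it is, and let go of the stack at the end.

Things in the scene. Friction and masses are not known exactly. Their poses are not given: they have to be found in the camera images.
- stand: Fixed arbor stand: a green round foot 100 mm across, 12 mm high, on it a round dark steel seat 74 mm across with its flat top 26 mm above the table; origin at the centre of the underside, z up. Out of the seat stands an upright round steel arbor, 20 mm diameter, 48 mm tall above the seat, its last 4 mm bevelled to a flat 17 mm across. Seat and arbor are sprung together.
- seat (a point): Centre of the seat's flat top, on the stand's own axis, z up. The arbor stands in an eccentric bush: its axis is always 5 mm off this point sideways, in a direction that differs each time and is not reported: it must be seen or felt. It does not turn under gentle forces.
- seat_plate (a joint): How far seat and arbor together are pushed down against their spring, in m: 0 at rest (up), 0.012 at the bottom stop. They start to give at about 4 N and then take about 2.5 N per mm. Under 4 mm is gentle; more than 8 mm is too hard.
- thick_mid (a point): Centre (half-way up) of the thick spacer: a plain steel ring, outside diameter 52 mm, 18 mm thick, bore 22 mm, about 240 g, loose, lying flat on the table; z along its axis, up.
- middle_mid (a point): Centre (half-way up) of the middle spacer: a plain steel ring, outside diameter 44 mm, 13 mm thick, bore 22 mm, about 115 g, loose, lying flat on the table; z along its axis, up.
- thin_mid (a point): Centre (half-way up) of the thin spacer: a plain steel ring, outside diameter 36 mm, 8 mm thick, bore 22 mm, about 45 g, loose, lying flat on the table; z along its axis, up.
- slicker: Bystander: wooden edge slicker, a small waisted spool 24 mm across, 30 mm tall, upright among the spacers; origin at the centre of its underside
- glue_jar: Bystander: white jar with red cap, 60 mm across, 75 mm tall; origin at the centre of its underside
- awl: Bystander: tool with wooden handle, 170 mm long, lying near the far edge; origin on the table under its middle
- mallet: Bystander: hammer 240 mm long, lying left of the spacers; origin on the table under it
- rivet_tray: Bystander: blue open tray 110 x 140 x 30 mm, two compartments; origin at the centre of its underside
- punch_cup: Bystander: dark steel cup 72 mm across, 80 mm tall; origin at the centre of its underside
- bobbin: Bystander: aluminium sewing bobbin, a cylinder 28 mm across and 24 mm tall, upright; origin at the centre of its underside
Not all that is in view belongs to the job. Leave any black look-alike of the part that bears thick_mid alone.

How it is judged:
By the outcome, as a careful person would: the job done as asked, in the order asked, and still so for the second after the job is handed in, with the robot touching nothing.
It also fails if it takes over 72 s, if anything falls off the work surface, if the arm or the gripper's body presses on something with over 40 N, if the wrist force passes 120 N, or if a joint passes its speed limit or range.

ROBOT

A 6-joint arm with a two-finger parallel gripper is mounted at the origin on the work surface. World frame = base frame: x ahead of the robot, y to its left, z up, the work surface at z = 0. Lengths are in mm, angles in degrees, forces in N, time in s.
With the tool pointing down it reaches from about 350 to 850 mm from the base axis. Payload 8.1 kg.
Tool frame: the origin (TCP) lies at the very end of the fingers, on their centre line; the grasp point (between the pads) lies 19 mm behind it; x points along the fingers, y is the direction in which the jaws open and shut, and the axes are right-handed (so a half turn about x gives the same grasp; the last joint's range is limited). The gripper opens to 85 mm and grips with 20 to 120 N. Pads are 22 mm wide; open, the fingers measure 114 mm over their backs; the gripper's body (76 mm by 85 mm) begins 54 mm behind the grasp point. The pads swing forward as they close: fully open they stand 13 mm farther back than shut.
Start: joints at [62.716, 7.471, 85.268, -0, 87.261, -4.893], TCP at [228.536, 554.776, 231.292] pointing down, gripper open.
Joint ranges: [-169.43, 169.43], [-51.17, 129.36], [1.28, 143.12], [-76.62, 256.62], [0, 156.53], [-152.29, 152.29]. Speed limits (degrees/s): [136.94, 136.94, 159.86, 180, 180, 180].

INTERFACE

Orientations are given as [roll, pitch, yaw] about the fixed x, y, z axes, in that order (R = Rz(yaw) Ry(pitch) Rx(roll)).
In Python, from bench import sensors, snapshot, r gives the robot as it stands. The module is installed in compiled form; this text tells all that it offers.
- The arm moves only by the tool drive_tool, never from a script. Its argument "moves" is one flat list of numbers, 6 for each row, row after row: the shift along the tool's x, y, z in cm, then the turn, a rotation vector about the tool's x, y, z in degrees. In form: [tx, ty, tz, wx, wy, wz, tx, ty, tz, wx, wy, wz, ...]. A call has 1 to 20 rows; each row shifts and turns the commanded pose from where the row before left it, along the tool's axes as they then stand; what a row does not reach is not made up. A row lasts 1/12 s, in which the tool goes at most 41.7 mm and 7.16 degrees, less where a joint would pass 70% of its speed; a pose out of reach is approached as far as the arm can. A call with a gripper value outside its range is refused whole. "hand" is the finger opening in cm, from 0 to 8.54, set as the call begins (left out, the last holds). The fingers move at their own pace and stop on an object; "grip_force" is the grip in N (left out, the last holds). Time passes only in rows, so rows that do not move let the fingers close. It gives the time, the measured TCP pose, the force and the opening at its end, in the units of the state.
- sensors.sense(): the state, without advancing time (a new reading comes with each control period).
- snapshot(name): name is "scene" or "top"; returns a dict with "image" (400x640x3 uint8, red, green, blue), "z_map" (400x640 float32, mm along the optical axis (not along the pixel's ray), 0 where there is no reading), "camera_matrix" (3x3 intrinsics, pixels), "dist" ([k1, k2, p1, p2, k3] as OpenCV has them; the pictures are not rectified), "eye" and "orientation" of the camera in the world. Camera axes: x right, y down, z forward; pixel columns grow to the right and rows downward; lengths in mm; the calibration is good to about 2 mm. A picture is of the moment at which its call begins.
- r.hand_in(): hands the job in, once; it reports no verdict.
The state is a dict: "time": time; "joint_pos": joint angles; "qd": joint speeds; "joint_efforts": joint torques, N m; "tool_pos": TCP position; "tcp_rot": TCP orientation; "ft_force": force on the tool from outside, world axes, zero at the start; "wrist_torque": the same for the moment, N m; "finger_gap": finger opening in mm.
Only numpy, scipy, OpenCV 4.12 (cv2) and the standard library are available. Lean on these libraries where they do the work, as an engineer would, in place of code of your own. Each camera call takes 0.05 s, during which the arm holds its last target.

## Working session

There is one attempt and no reset: what is moved stays moved. The work goes in short steps, Python scripts to look and compute and a tool call to move; the robot and the scene stay as the last step left them, time stands still between calls to the robot, and variables do not carry over. Pictures are saved under pics/ and viewed, and the job is handed in when it is done.

Besides the shell and the picture viewer there is one more tool, called after "Request:" as name(argument=value, ...) on one line, values as JSON. drive_tool: Moves the arm, as the interface text tells. Its arguments: {"type":"object","properties":{"moves":{"type":"array","items":{"type":"number"}},"hand":{"type":"number"},"grip_force":{"type":"number"}},"required":["moves"]}

```bash
mkdir -p pics; cat > h.py <<'E'
import numpy as np, cv2
from bench import sensors, snapshot, r
def save(n,im): cv2.imwrite('pics/'+n+'.png',im[:,:,::-1])
E
python3 - <<'E'
from h import *
s=sensors.sense();print(s)
import pickle
for n in('scene','top'):
    d=snapshot(n);save(n+'0',d['image']);pickle.dump(d,open(n+'0.pkl','wb'))
    print(n,d['camera_matrix'],d['dist'],d['eye'],d['orientation'])
E
```

```text
{'time': 0.0, 'joint_pos': array([ 6.27144131e+01,  7.51595788e+00,  8.53309411e+01,  9.51326779e-04,
        8.72607755e+01, -4.89284190e+00]), 'qd': array([ 0.00700997, -0.01877941,  0.10915682,  0.00215375,  0.01744877,
       -0.00752352]), 'joint_efforts': array([ 1.06968713e-03, -5.69396603e+01, -5.00550771e+01, -5.96934069e-05,
        1.47410732e-02, -1.22252118e-05]), 'tool_pos': array([228.28693728, 554.2706737 , 230.21964223]), 'tcp_rot': array([ -95.39842443,   89.89232129, -117.79121574]), 'ft_force': array([-0.3895456 ,  0.10997275, -0.32289638]), 'wrist_torque': array([-0.00304681, -0.02165847, -0.01784551]), 'finger_gap': 85.6151583261884}
scene [[425.1399398    0.         314.62874376]
 [  0.         425.1399398  208.47459875]
 [  0.           0.           1.        ]] [-0.05178322  0.          0.          0.          0.        ] [1295.88365081  295.17839707  728.913389  ] [-130.12110285   -0.16314825  115.78599619]
top [[469.70110291   0.         321.29606117]
 [  0.         469.70110291 200.36295917]
 [  0.           0.           1.        ]] [0.01648779 0.         0.         0.         0.        ] [ 475.82828764  -31.38997251 1216.59951218] [-1.74452416e+02  1.13537445e-01 -9.14321417e+01]
```

View pics/scene0.png

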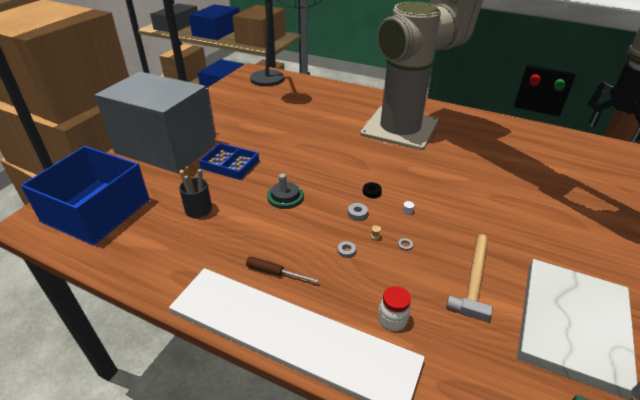

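View pics/top0.png

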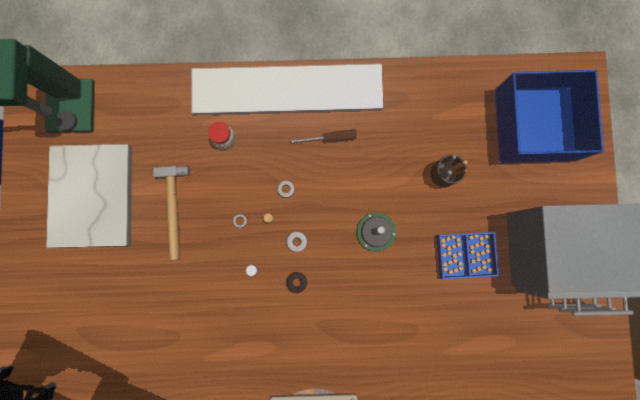

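Top view. What could be taken for the thick spacer:
- grey ring at (297,242): the biggest grey one, so the likely thick spacer
- black ring at (297,283): the look-alike, leave alone
- grey ring at (286,189): middle spacer
- small ring at (240,221): thin spacer
- bobbin at (251,271) and slicker at (268,218): bystanders

The stand is at (377,232). Next I'll measure these and check a close crop.

```bash
cat >> h.py <<'E'
from scipy.spatial.transform import Rotation as Ro
def ray(d,uv):
    p=cv2.undistortPoints(np.array(uv,float).reshape(-1,1,2),d['camera_matrix'],d['dist']).reshape(-1,2)
    R=Ro.from_euler('xyz',d['orientation'],degrees=True).as_matrix()
    return np.array(d['eye']),np.c_[p,np.ones(len(p))]@R.T
def toplane(d,uv,z):
    e,v=ray(d,uv); return e+v*((z-e[2])/v[:,2])[:,None]
def proj(d,P):
    R=Ro.from_euler('xyz',d['orientation'],degrees=True).as_matrix()
    q=(np.array(P,float).reshape(-1,3)-d['eye'])@R
    return cv2.projectPoints(q,np.zeros(3),np.zeros(3),d['camera_matrix'],d['dist'])[0].reshape(-1,2)
def points(d):
    vv,uu=np.mgrid[0:400,0:640]
    e,v=ray(d,np.c_[uu.ravel(),vv.ravel()])
    return (e+v*d['z_map'].reshape(-1,1)).reshape(400,640,3)
E
python3 - <<'E'
from h import *
import pickle
t=pickle.load(open('top0.pkl','rb'));s=pickle.load(open('scene0.pkl','rb'))
P=points(t);Q=points(s)
for n,u,v,D,h in[('thick',297,242,52,18),('mid',286,189,44,13),('thin',240,221,36,8),('black',297,283,52,18),('slick',268,218,24,30),('bob',251,271,28,24),('stand',377,232,100,12)]:
    c=toplane(t,[[u,v]],h)[0]
    for nm,X in(('top',P),('scene',Q)):
        m=(np.hypot(X[...,0]-c[0],X[...,1]-c[1])<D/2+15)&(X[...,2]>4)&(X[...,2]<95)
        x=X[m]; 
        if len(x)==0: print(n,nm,'none');continue
        top=x[x[:,2]>np.percentile(x[:,2],97)-5] if n!='stand' else x
        print(n,nm,len(x),'zmax',np.percentile(x[:,2],[50,90,97]).round(1),'bbox',top[:,:2].min(0).round(1),top[:,:2].max(0).round(1),'ctr',((top[:,:2].min(0)+top[:,:2].max(0))/2).round(1),'mean',top[:,:2].mean(0).round(1))
a=cv2.resize(t['image'][165:305,220:410],None,fx=4,fy=4,interpolation=cv2.INTER_CUBIC);save('topcrop',a)
a=cv2.resize(s['image'][160:270,250:430],None,fx=4,fy=4,interpolation=cv2.INTER_CUBIC);save('scenecrop',a)
E
```

```text
thick top 303 zmax [17.3 20.6 21.8] bbox [464.7   9.3] [513.1  58. ] ctr [488.9  33.6] mean [489.4  33.2]
thick scene 279 zmax [18.  20.2 21.6] bbox [463.5   5.8] [515.9  55.8] ctr [489.7  30.8] mean [490.9  31.3]
mid top 189 zmax [12.2 15.5 17. ] bbox [605.9  37.7] [645.5  79.2] ctr [625.7  58.5] mean [625.3  59.8]
mid scene 216 zmax [12.9 14.9 16. ] bbox [604.2  36. ] [647.9  77.8] ctr [626.1  56.9] mean [627.3  57.2]
thin top 110 zmax [ 7.8 10.5 11.2] bbox [529.7 155.5] [563.4 196.5] ctr [546.5 176. ] mean [547.1 179.9]
thin scene 101 zmax [ 7.7  9.5 10.6] bbox [529.9 160.6] [565.  194.7] ctr [547.4 177.7] mean [547.5 178.1]
black top 301 zmax [17.1 20.3 21.4] bbox [362.4  11.6] [409.8  59.7] ctr [386.1  35.7] mean [385.6  35.6]
black scene 247 zmax [17.6 20.6 21.6] bbox [362.    7.3] [411.6  58.2] ctr [386.8  32.7] mean [387.8  33.5]
slick top 85 zmax [29.2 32.3 33. ] bbox [539.6  93.4] [562.2 114.1] ctr [550.9 103.8] mean [550.8 104.7]
slick scene 116 zmax [26.  31.9 32.9] bbox [538.5  90.6] [563.9 113.4] ctr [551.2 102. ] mean [553. 102.]
bob top 119 zmax [23.3 26.6 28.3] bbox [407.9 135.9] [432.9 161.7] ctr [420.4 148.8] mean [420.  149.3]
bob scene 123 zmax [21.9 26.3 27.4] bbox [404.8 134.7] [436.4 159.3] ctr [420.6 147. ] mean [420.8 146.7]
stand top 1205 zmax [23.1 28.9 72.3] bbox [ 446.7 -231.7] [ 567.2 -109.3] ctr [ 506.9 -170.5] mean [ 508.5 -168.8]
stand scene 831 zmax [25.4 46.2 72.6] bbox [ 454.9 -234. ] [ 564.8 -107.7] ctr [ 509.8 -170.9] mean [ 522.7 -166. ]
```

View pics/topcrop.png

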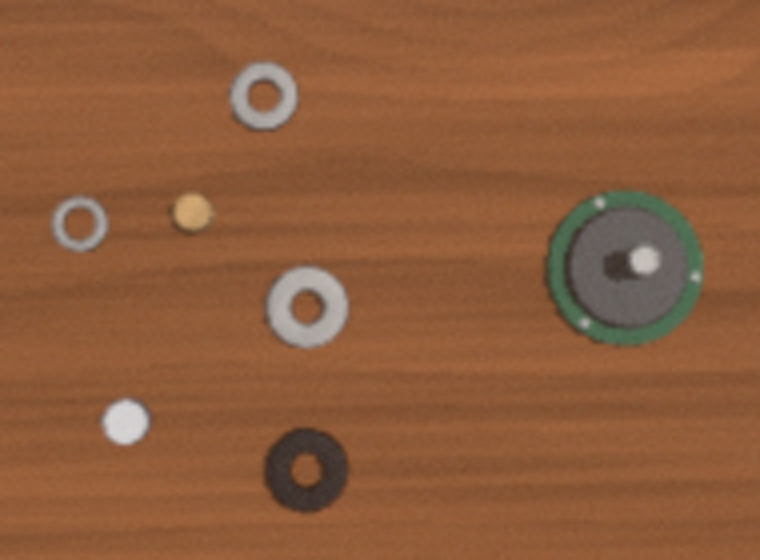

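View pics/scenecrop.png

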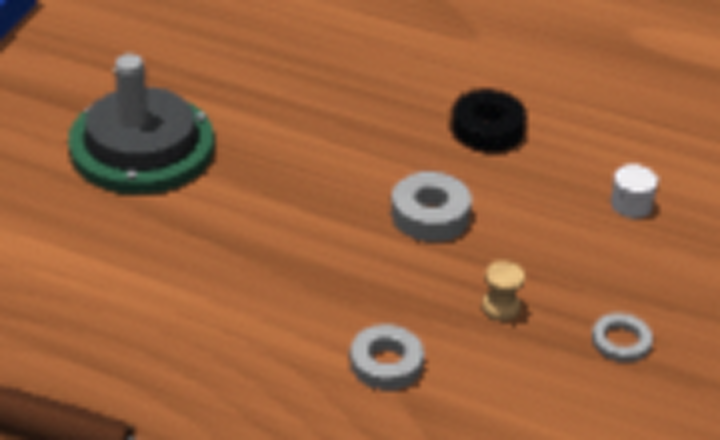

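The crops confirm the choice. The largest grey ring at crop (307,307), image (297,242), is the thick spacer, and the black ring below it at (297,283) is the look-alike. The arbor top is the bright disc at crop (645,260). Now the sub-pixel centres.

```bash
cat >> h.py <<'E'
def blob(d,xy,z,rad,maskf,K=6):
    """largest contour near point -> hull ellipse centre on plane z, mean diameter"""
    c=proj(d,[[xy[0],xy[1],z]])[0]
    px=int(rad/1200*460)+3
    u0,v0=int(c[0])-px,int(c[1])-px
    im=d['image'][v0:v0+2*px+1,u0:u0+2*px+1]
    im=cv2.resize(im,None,fx=K,fy=K,interpolation=cv2.INTER_CUBIC)
    m=maskf(im).astype(np.uint8)
    cs,_=cv2.findContours(m,cv2.RETR_EXTERNAL,cv2.CHAIN_APPROX_NONE)
    ct=max(cs,key=cv2.contourArea)
    pts=ct.reshape(-1,2).astype(float); pts=(pts+.5)/K-.5+[u0,v0]
    W=toplane(d,pts,z)[:,:2].astype(np.float32)
    (e,ax,_)=cv2.fitEllipse(W.reshape(-1,1,2))
    return np.array(e),np.array(ax),m*255
def grey(lo,sat=35):
    return lambda im:(im.max(2)>lo)&((im.max(2).astype(int)-im.min(2))<sat)
E
python3 - <<'E'
from h import *
import pickle
t=pickle.load(open('top0.pkl','rb'));s=pickle.load(open('scene0.pkl','rb'))
for n,xy,z,rad,f in[('thick',(489,32),18,45,grey(110)),('mid',(626,57),13,40,grey(110)),('thin',(547,177),8,35,grey(110)),
  ('arbor',(509,-177),74,16,grey(140)),('seat',(508,-170),26,60,lambda im:grey(60,22)(im)),('foot',(508,-170),12,70,lambda im:(im[...,1].astype(int)-im[...,0]>12))]:
    for nm,d in(('top',t),('scene',s)):
        try:
            e,ax,m=blob(d,xy,z,rad,f);print(n,nm,e.round(1),ax.round(1));cv2.imwrite(f'pics/m_{n}_{nm}.png',m)
        except Exception as x: print(n,nm,x)
for nm,d in(('top',t),('scene',s)):
    c=proj(d,[[509,-177,74]])[0].astype(int);print(nm,c);print(d['image'][c[1]-5:c[1]+6,c[0]-6:c[0]+7].max(2))
E
```

```text
thick top [489.4  34.4] [50.4 51.7]
thick scene [488.7  30.7] [50.  51.3]
mid top [625.5  59.7] [42.7 43.1]
mid scene [625.9  56.4] [41.9 43.3]
thin top [546.4 179.8] [34.4 35. ]
thin scene [546.4 177.1] [34.6 35.3]
arbor top [ 512.1 -174.6] [16.6 17.3]
arbor scene [ 510.3 -179.1] [14.3 17.4]
seat top [ 509.2 -168.1] [82.9 83.6]
seat scene [ 498.4 -179.1] [ 72.8 103.7]
foot top [ 509.3 -171.1] [87.4 90.8]
foot scene [ 509.9 -172.4] [ 91. 104.]
top [381 230]
[[103 103 102 104 107 113 114 111 101 104 105 105 107]
 [104  99 100  99 118 135 139 131 116 106 104 105  99]
 [ 92  92  94 130 161 186 190 178 148 121 106 105 105]
 [ 75  78 117 172 190 193 196 190 180 151 112 103 109]
 [ 68  76 120 187 193 198 195 193 181 149 119 106 108]
 [ 65  71 120 186 194 199 198 197 187 156 114 106 106]
 [ 67  72 101 163 192 198 196 194 184 153 111 107 105]
 [ 69  70  82 131 177 183 187 178 156 117 108 106 103]
 [ 68  66  70  85 113 125 139 133 111 105 108 101 103]
 [ 76  73  77  76  85  98 104 106 105 104 105 107 106]
 [ 98 101 101 100 104 103 106 106 103 105 104 107 106]]
scene [282 174]
[[170 171 173 173 173 172 171 173 174 174 174 173 172]
 [168 167 168 169 172 172 173 174 172 173 173 174 174]
 [163 166 170 169 169 168 169 170 173 174 174 173 175]
 [158 159 159 163 166 167 169 169 169 170 172 172 174]
 [159 158 157 159 161 168 172 170 169 171 170 172 170]
 [165 163 163 168 172 177 179 179 176 164 162 165 170]
 [162 164 165 170 176 180 181 181 172 148 152 154 157]
 [152 153 152 149 166 174 174 171 140 101 143 155 156]
 [159 156 154 122 118 127 119 101  84  79 127 157 162]
 [178 171 135  90  92  98  92  81  73  70 122 158 166]
 [178 177 151  93  73  70  68  67  63  65 115 146 156]]
```

```bash
cat >> h.py <<'E'
def go(target,yaxis=None):
    s=sensors.sense();R=Ro.from_euler('xyz',s['tcp_rot'],degrees=True).as_matrix();p=s['tool_pos']
    d=(np.array(target)-p)@R
    print('t',round(s['time'],2),'p',p.round(1),'ax x',R[:,0].round(3),'y',R[:,1].round(3),'z',R[:,2].round(3))
    print('tool shift cm',(d/10).round(2),'F',s['ft_force'].round(1),'gap',round(s['finger_gap'],1))
    if yaxis is not None:
        for sg in(1,-1):
            y=sg*np.array(yaxis,float);x=np.array([0,0,-1.]);Rt=np.c_[x,y,np.cross(x,y)]
            print('rotvec',sg,Ro.from_matrix(R.T@Rt).as_rotvec(degrees=True).round(2))
    return R
E
python3 -c "
from h import *
go([489,32.5,150],[0,1,0])"
```

```text
t 0.1 p [228.3 554.3 230.3] ax x [-0.001 -0.002 -1.   ] y [ 0.381  0.925 -0.002] z [ 0.925 -0.381 -0.   ]
tool shift cm [  8.09 -38.3   43.98] F [-0.3  0.9 -0.2] gap 85.5
rotvec 1 [-22.39  -0.03   0.1 ]
rotvec -1 [1.5761e+02 1.3000e-01 4.0000e-02]
```

Request:
drive_tool(moves=[0,0,0,-5.6,0,0,0,0,0,-5.6,0,0,0,0,0,-5.6,0,0,0,0,0,-5.6,0,0,0.2,-1.6,0.8,0,0,0,0.3,-3.2,1.6,0,0,0,0.3,-3.2,1.6,0,0,0,0.3,-3.2,1.6,0,0,0,0.3,-3.2,1.6,0,0,0,0.3,-3.2,1.6,0,0,0,0.3,-3.2,1.6,0,0,0,0.3,-3.2,1.6,0,0,0,0.3,-3.2,1.6,0,0,0,0.3,-3.2,1.6,0,0,0,0.3,-3.2,1.6,0,0,0,0.3,-3.2,1.6,0,0,0,0.3,-3.2,1.6,0,0,0,0.3,-3.2,1.6,0,0,0,0.3,-3.2,1.6,0,0,0,0.3,-3.2,1.6,0,0,0], hand=6.6, grip_force=40)

```text
time: 1.77
tool_pos: [476.8, 57.0, 183.9]
tcp_rot: [168.2, 90.0, 168.2]
ft_force: [0.5, 0.9, -0.8]
finger_gap: 66.1
```

```bash
python3 -c "
from h import *
go([489,32.5,50],[0,1,0])"
```

```text
t 1.77 p [476.8  57.  183.9] ax x [-0.  0. -1.] y [-0.  1.  0.] z [ 1.  0. -0.]
tool shift cm [13.39 -2.45  1.22] F [ 0.5  0.9 -0.8] gap 66.1
rotvec 1 [ 0.   -0.02 -0.  ]
rotvec -1 [-1.8e+02  1.0e-02 -3.0e-02]
```

Request:
drive_tool(moves=[2.0,-0.6,0.3,0,0,0,3.0,-0.6,0.3,0,0,0,3.0,-0.6,0.3,0,0,0,3.0,-0.6,0.3,0,0,0,2.0,0,0,0,0,0,0,0,0,0,0,0,0,0,0,0,0,0])

```text
time: 2.35
tool_pos: [487.1, 34.8, 53.1]
tcp_rot: [177.2, 89.8, 177.2]
ft_force: [0.1, 0.7, -0.6]
finger_gap: 66.1
```

```bash
python3 -c "
from h import *
go([489,32.5,8],[0,1,0])
for n in('scene','top'):
    d=snapshot(n);c=proj(d,[[489,32.5,30]])[0].astype(int)
    save(n+'1',cv2.resize(d['image'][c[1]-50:c[1]+50,c[0]-65:c[0]+65],None,fx=6,fy=6,interpolation=cv2.INTER_CUBIC))
"
```

```text
t 2.35 p [487.1  34.8  53.1] ax x [-0.004  0.    -1.   ] y [0. 1. 0.] z [ 1.    -0.    -0.004]
tool shift cm [ 4.51 -0.23  0.21] F [ 0.1  0.7 -0.6] gap 66.1
rotvec 1 [-0.   -0.22 -0.01]
rotvec -1 [ 1.8e+02 -2.0e-02  3.4e-01]
```

View pics/scene1.png

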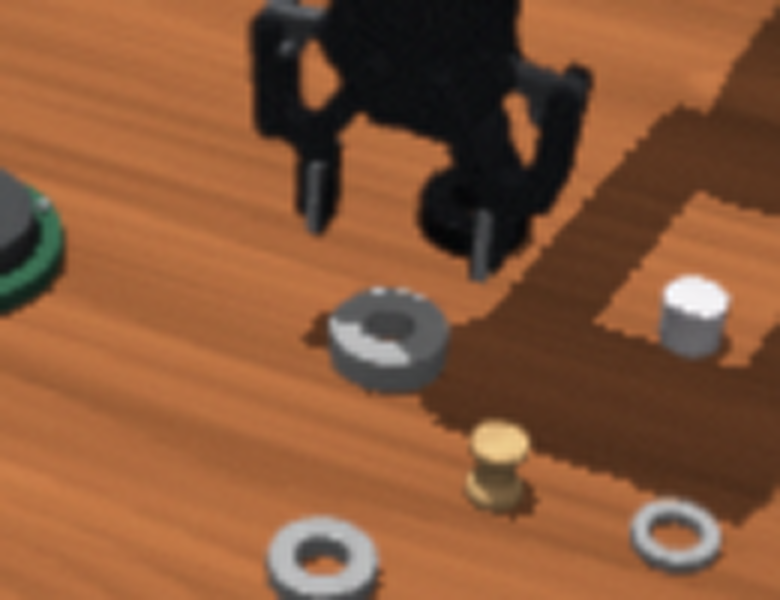

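View pics/top1.png

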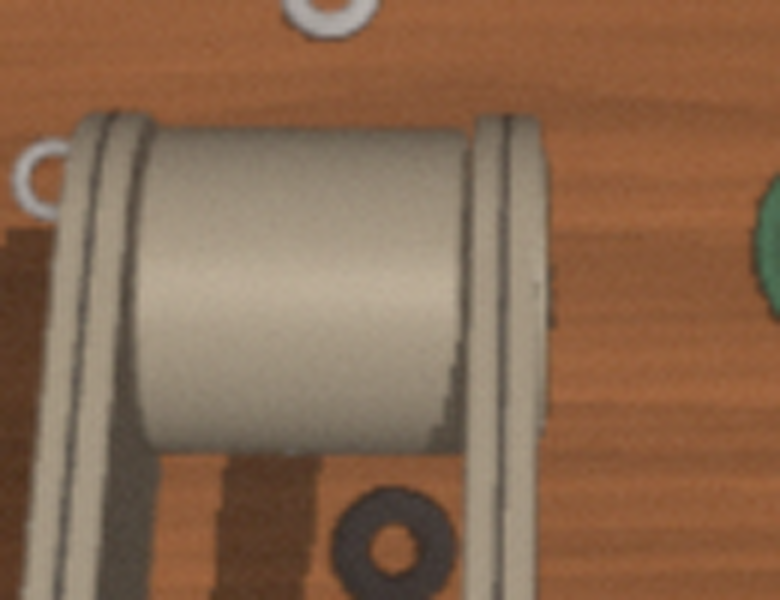

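```bash
python3 -c "
from h import *
import pickle
d=pickle.load(open('scene0.pkl','rb'))
c=proj(d,[[489,32.5,30]])[0].astype(int)
for y in(34.8-33,34.8,34.8+33):
  for z in(53,60): print(y,z,((proj(d,[[487.1,y,z]])[0]-c+[65,50])*6).round(0))
"
```

```text
1.7999999999999972 53 [330. 240.]
1.7999999999999972 60 [331. 227.]
34.8 53 [402. 261.]
34.8 60 [404. 248.]
67.8 53 [476. 283.]
67.8 60 [478. 270.]
```

Request:
drive_tool(moves=[1.5,-0.1,0.1,0,-0.2,0,1.5,-0.1,0.1,0,0,0,1.0,0,0,0,0,0,0.7,0,0,0,0,0,0.3,0,0,0,0,0,0,0,0,0,0,0,0,0,0,0,0,0])

```text
time: 3.03
tool_pos: [491.2, 32.9, 4.9]
tcp_rot: [-0.4, 89.8, -0.4]
ft_force: [0.0, 0.2, 1.0]
finger_gap: 65.8
```

```bash
python3 -c "
from h import *
go([489,32.5,3],[0,1,0])
for n in('scene',):
    d=snapshot(n);c=proj(d,[[489,32.5,30]])[0].astype(int)
    save(n+'2',cv2.resize(d['image'][c[1]-40:c[1]+40,c[0]-50:c[0]+50],None,fx=7,fy=7,interpolation=cv2.INTER_CUBIC))
"
```

```text
t 3.03 p [491.2  32.9   4.9] ax x [ 0.004 -0.    -1.   ] y [-0.  1. -0.] z [1.    0.    0.004]
tool shift cm [ 0.19 -0.04 -0.22] F [0.  0.2 1. ] gap 65.8
rotvec 1 [0.02 0.24 0.  ]
rotvec -1 [-179.98   -0.      0.37]
```

View pics/scene2.png

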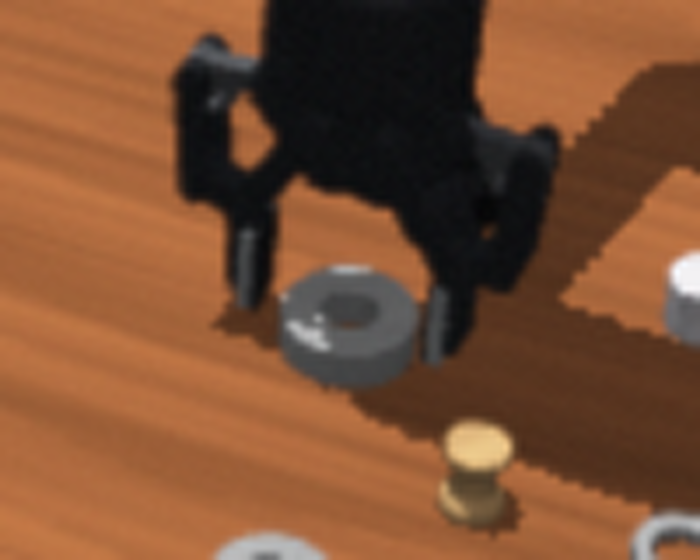

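Request:
drive_tool(moves=[0.2,0,-0.2,0,0.2,0,0,0,0,0,0,0,0,0,0,0,0,0])

```text
time: 3.33
tool_pos: [488.8, 32.8, 2.5]
tcp_rot: [-0.4, 90.0, -0.4]
ft_force: [-0.0, 0.2, 0.1]
finger_gap: 65.9
```

Request:
drive_tool(moves=[0,0,0,0,0,0,0,0,0,0,0,0,0,0,0,0,0,0,0,0,0,0,0,0,0,0,0,0,0,0], hand=4.6, grip_force=40)

```text
time: 3.75
tool_pos: [489.0, 32.8, 2.9]
tcp_rot: [2.0, 90.0, 2.0]
ft_force: [-1.7, 0.9, 5.3]
finger_gap: 50.4
```

```bash
python3 -c "
from h import *
go([511.2,-176.8,100],[0,1,0])
"
```

```text
t 3.75 p [489.   32.8   2.9] ax x [ 0.  0. -1.] y [-0.  1.  0.] z [1. 0. 0.]
tool shift cm [ -9.71 -20.96   2.22] F [-1.7  0.9  5.3] gap 50.4
rotvec 1 [ 0.01  0.02 -0.  ]
rotvec -1 [-1.7999e+02  0.0000e+00  4.0000e-02]
```

Request:
drive_tool(moves=[0,0,0,0,0,0,0,0,0,0,0,0])

```text
time: 3.92
tool_pos: [489.0, 32.9, 2.9]
tcp_rot: [1.1, 90.0, 1.1]
ft_force: [-3.6, 1.0, 6.1]
finger_gap: 50.1
```

Request:
drive_tool(moves=[-0.3,0,0,0,0,0,-1.0,0,0,0,0,0,-2.0,0,0,0,0,0,-3.0,0,0,0,0,0,-2.5,0,0,0,0,0,-1.2,0,0,0,0,0,0,0,0,0,0,0,0,0,0,0,0,0])

```text
time: 4.58
tool_pos: [489.1, 32.8, 102.5]
tcp_rot: [-2.4, 89.9, -2.4]
ft_force: [-0.9, 0.1, -3.1]
finger_gap: 50.1
```

```bash
python3 -c "
from h import *
go([511.2,-176.8,110],[0,1,0])
for n in('scene',):
    d=snapshot(n);c=proj(d,[[489,32.5,100]])[0].astype(int)
    save(n+'3',cv2.resize(d['image'][c[1]-40:c[1]+40,c[0]-50:c[0]+50],None,fx=7,fy=7,interpolation=cv2.INTER_CUBIC))
"
```

```text
t 4.58 p [489.1  32.8 102.5] ax x [ 0.001 -0.    -1.   ] y [-0.  1. -0.] z [1.    0.    0.001]
tool shift cm [ -0.75 -20.96   2.21] F [-0.9  0.1 -3.1] gap 50.1
rotvec 1 [0.01 0.08 0.  ]
rotvec -1 [-1.7999e+02 -1.0000e-02  1.2000e-01]
```

View pics/scene3.png

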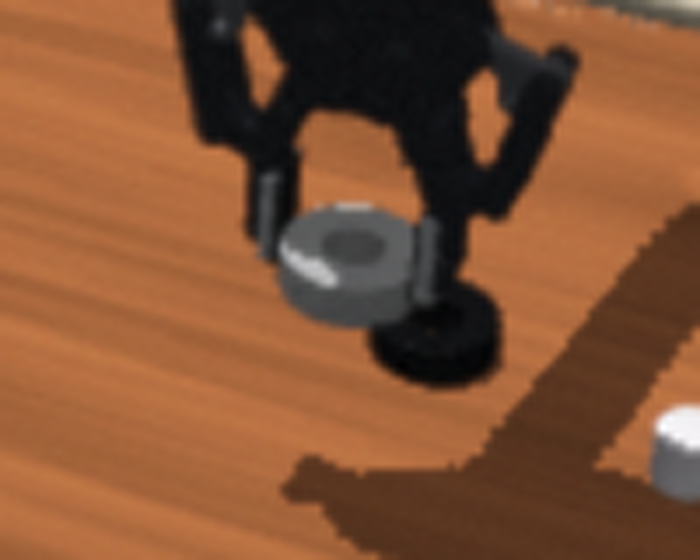

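Request:
drive_tool(moves=[0,-1.0,0.1,0,0,0,0,-2.0,0.2,0,0,0,0,-3.0,0.3,0,0,0,0,-3.0,0.3,0,0,0,0,-3.0,0.3,0,0,0,0,-3.0,0.3,0,0,0,0,-3.0,0.3,0,0,0,0,-2.0,0.3,0,0,0,0,-0.96,0.1,0,0,0,0,0,0,0,0,0,0,0,0,0,0,0,0,0,0,0,0,0])

```text
time: 5.63
tool_pos: [510.0, -175.7, 101.3]
tcp_rot: [145.3, 89.9, 145.3]
ft_force: [-0.3, 0.3, -2.1]
finger_gap: 50.1
```

```bash
python3 -c "
from h import *
go([511.2,-176.8,90],[0,1,0])
for n in('scene','top'):
    d=snapshot(n);c=proj(d,[[511,-177,80]])[0].astype(int);print(c)
    save(n+'4',cv2.resize(d['image'][c[1]-40:c[1]+40,c[0]-50:c[0]+50],None,fx=7,fy=7,interpolation=cv2.INTER_CUBIC))
"
```

```text
t 5.63 p [ 510.  -175.7  101.3] ax x [-0.002  0.001 -1.   ] y [-0.001  1.     0.001] z [ 1.     0.001 -0.002]
tool shift cm [ 1.13 -0.11  0.12] F [-0.3  0.3 -2.1] gap 50.1
rotvec 1 [ 0.03 -0.1  -0.07]
rotvec -1 [-1.7997e+02  1.1000e-01 -1.6000e-01]
[282 173]
[382 229]
```

View pics/scene4.png

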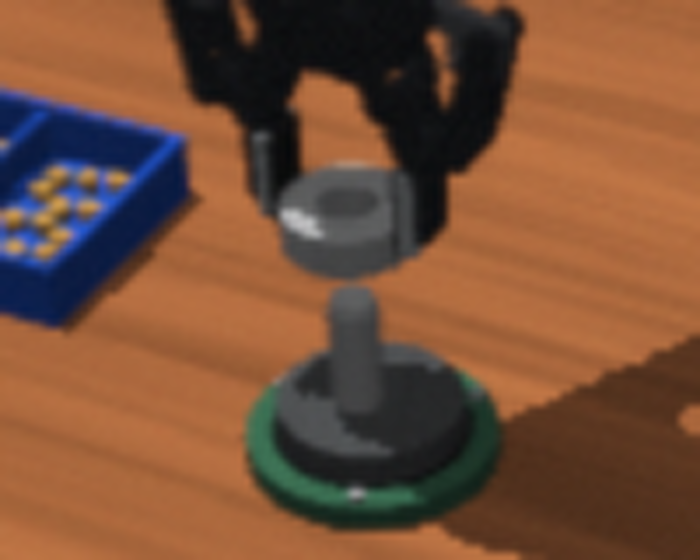

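View pics/top4.png

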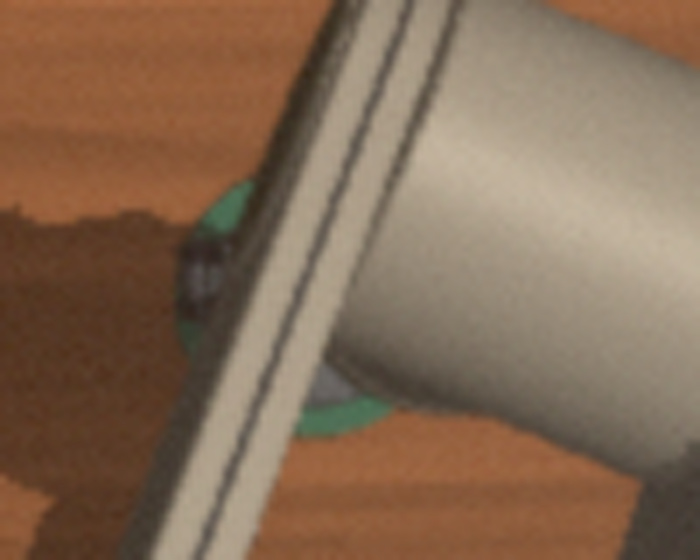

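```bash
python3 -c "
from h import *
d=snapshot('scene')
f=lambda x,y:[232+(x+.5)/7-.5,133+(y+.5)/7-.5]
im=cv2.imread('pics/scene4.png')
print('bore',toplane(d,[f(347,201)],116.4).round(1),'ring top L/R',toplane(d,[f(278,215),f(415,215)],116.4).round(1))
print('arb top edges',toplane(d,[f(331,298),f(377,298)],72).round(1),'top', toplane(d,[f(354,297)],74).round(1))
print('arb base edges at seat',toplane(d,[f(332,400),f(383,400)],30).round(1))
save('arb5',cv2.resize(d['image'][160:205,255:310],None,fx=12,fy=12,interpolation=cv2.INTER_CUBIC))
print(d['image'][176:186,277:290].max(2))
"
```

```text
bore [[ 508.6 -179.1  116.4]] ring top L/R [[ 527.6 -197.3  116.4]
 [ 505.7 -152.2  116.4]]
arb top edges [[ 511.4 -186.8   72. ]
 [ 503.8 -171.2   72. ]] top [[ 509.5 -177.9   74. ]]
arb base edges at seat [[ 519.7 -184.1   30. ]
 [ 511.1 -166.5   30. ]]
[[159 142  99  91  93  93  95  88  90 148 161 162 162]
 [161 131  90  80  85  85  84  77  77 133 164 168 166]
 [175 129  84  75  80  78  75  70  73 128 166 172 172]
 [182 153  90  69  71  70  68  66  70 121 153 161 167]
 [181 155  93  67  68  71  67  64  69 122 152 157 159]
 [180 152  91  67  68  67  65  64  66 108 142 146 154]
 [173 148  89  68  68  68  68  66  63  71  87  89  93]
 [114  93  69  66  67  69  67  66  62  68  81  84  85]
 [ 60  48  61  67  68  69  69  65  62  65  77  80  79]
 [ 44  44  59  65  68  68  68  66  62  51  48  47  47]]
```

View pics/arb5.png

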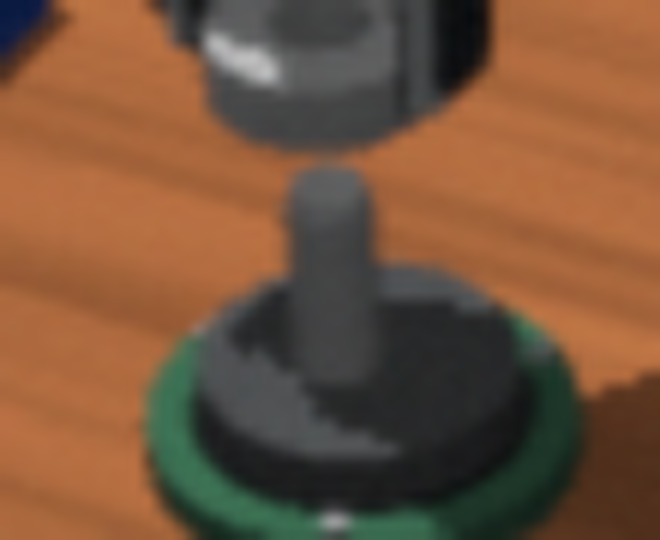

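Request:
drive_tool(moves=[0.5,-0.03,0.1,0,0,0,0.7,0,0,0,0,0,0.5,0,0,0,0,0,0.3,0,0,0,0,0,0,0,0,0,0,0,0,0,0,0,0,0])

```text
time: 6.28
tool_pos: [511.4, -176.9, 81.8]
tcp_rot: [156.6, 89.9, 156.6]
ft_force: [0.4, 0.3, -1.8]
finger_gap: 50.1
```

Request:
drive_tool(moves=[0.1,0,0,0,0,0,0.1,0,0,0,0,0,0.1,0,0,0,0,0,0,0,0,0,0,0])

```text
time: 6.62
tool_pos: [511.7, -177.1, 79.2]
tcp_rot: [-148.0, 90.0, -148.0]
ft_force: [0.5, 0.1, -3.4]
finger_gap: 49.6
```

Request:
drive_tool(moves=[0,0.07,-0.05,0,0,0,0,0,0,0,0,0,0.1,0,0,0,0,0,0.1,0,0,0,0,0,0,0,0,0,0,0])

```text
time: 7.03
tool_pos: [511.1, -176.3, 77.0]
tcp_rot: [160.2, 90.0, 160.2]
ft_force: [0.0, -0.1, -2.9]
finger_gap: 50.3
```

Request:
drive_tool(moves=[0.1,0,0,0,0,0,0.05,0,0,0,0,0,0,0,0,0,0,0])

```text
time: 7.28
tool_pos: [511.2, -176.3, 75.6]
tcp_rot: [154.1, 90.0, 154.1]
ft_force: [0.1, 1.1, -3.3]
finger_gap: 50.2
```

Request:
drive_tool(moves=[0.1,0,0,0,0,0,0,0,0,0,0,0])

```text
time: 7.45
tool_pos: [511.2, -176.4, 74.6]
tcp_rot: [160.6, 90.0, 160.6]
ft_force: [0.2, 0.5, -2.0]
finger_gap: 50.2
```

Request:
drive_tool(moves=[0.1,0,0,0,0,0,0.1,0,0,0,0,0,0,0,0,0,0,0])

```text
time: 7.7
tool_pos: [511.1, -176.3, 72.5]
tcp_rot: [149.8, 90.0, 149.8]
ft_force: [-0.5, 0.9, -2.2]
finger_gap: 50.0
```

Request:
drive_tool(moves=[0.1,0,0,0,0,0,0.1,0,0,0,0,0,0,0,0,0,0,0])

```text
time: 7.95
tool_pos: [511.1, -176.3, 70.5]
tcp_rot: [148.0, 90.0, 148.0]
ft_force: [0.2, -0.1, -2.8]
finger_gap: 50.2
```

```bash
python3 -c "
from h import *
go([511.2,-176.8,90],[0,1,0])
for n in('scene',):
    d=snapshot(n);c=proj(d,[[511,-177,80]])[0].astype(int)
    save(n+'6',cv2.resize(d['image'][c[1]-40:c[1]+40,c[0]-50:c[0]+50],None,fx=7,fy=7,interpolation=cv2.INTER_CUBIC))
"
```

```text
t 7.95 p [ 511.1 -176.3   70.5] ax x [-0.  0. -1.] y [-0.  1.  0.] z [ 1.  0. -0.]
tool shift cm [-1.95 -0.05  0.01] F [ 0.2 -0.1 -2.8] gap 50.2
rotvec 1 [ 0.01 -0.02 -0.01]
rotvec -1 [-1.7999e+02  2.0000e-02 -3.0000e-02]
```

View pics/scene6.png

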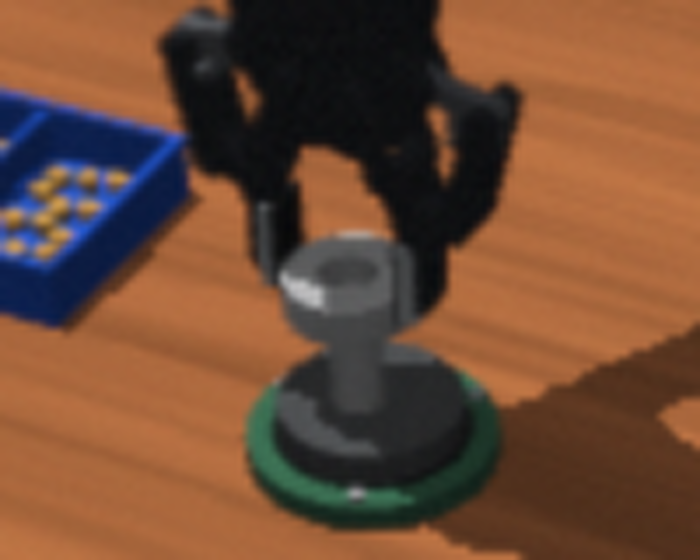

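The ring has gone over the arbor, whose top shows in the bore at about (347,270), and there is no side force. I'll keep lowering.

Request:
drive_tool(moves=[0.2,0,0,0,0,0,0.2,0,0,0,0,0,0.2,0,0,0,0,0,0.2,0,0,0,0,0,0.2,0,0,0,0,0,0,0,0,0,0,0])

```text
time: 8.5
tool_pos: [510.9, -176.3, 60.1]
tcp_rot: [161.0, 90.0, 161.0]
ft_force: [-0.0, 0.7, -3.2]
finger_gap: 50.1
```

Request:
drive_tool(moves=[0.25,0,0,0,0,0,0.25,0,0,0,0,0,0.25,0,0,0,0,0,0.25,0,0,0,0,0,0.25,0,0,0,0,0,0.25,0,0,0,0,0,0.25,0,0,0,0,0,0.25,0,0,0,0,0,0.25,0,0,0,0,0,0,0,0,0,0,0])

```text
time: 9.33
tool_pos: [511.0, -176.3, 37.6]
tcp_rot: [163.2, 90.0, 163.2]
ft_force: [-0.1, 1.9, -2.8]
finger_gap: 50.2
```

Request:
drive_tool(moves=[0.2,0,0,0,0,0,0.2,0,0,0,0,0,0,0,0,0,0,0])

```text
time: 9.58
tool_pos: [511.1, -176.3, 33.9]
tcp_rot: [164.9, 90.0, 164.9]
ft_force: [0.5, 1.9, -3.0]
finger_gap: 50.2
```

Request:
drive_tool(moves=[0.15,0,0,0,0,0,0.15,0,0,0,0,0,0.1,0,0,0,0,0,0,0,0,0,0,0])

```text
time: 9.92
tool_pos: [511.2, -176.3, 30.0]
tcp_rot: [157.1, 90.0, 157.1]
ft_force: [-0.4, 2.1, -2.8]
finger_gap: 50.3
```

Request:
drive_tool(moves=[0.1,0,0,0,0,0,0,0,0,0,0,0])

```text
time: 10.08
tool_pos: [511.3, -176.3, 29.2]
tcp_rot: [91.2, 90.0, 91.2]
ft_force: [-0.6, 3.1, -2.2]
finger_gap: 49.7
```

Request:
drive_tool(moves=[0.05,0,0,0,0,0,0,0,0,0,0,0])

```text
time: 10.25
tool_pos: [511.3, -176.3, 28.9]
tcp_rot: [123.1, 90.0, 123.1]
ft_force: [-1.9, 2.5, 0.6]
finger_gap: 50.1
```

Request:
drive_tool(moves=[0.05,0,0,0,0,0,0,0,0,0,0,0])

```text
time: 10.42
tool_pos: [511.3, -176.4, 28.5]
tcp_rot: [117.0, 90.0, 117.0]
ft_force: [-1.9, 3.9, 2.6]
finger_gap: 50.6
```

Request:
drive_tool(moves=[0,0,0,0,0,0,0,0,0,0,0,0,0,0,0,0,0,0,0,0,0,0,0,0], hand=6.6)

```text
time: 10.75
tool_pos: [511.6, -176.8, 28.5]
tcp_rot: [-43.8, 89.9, -43.8]
ft_force: [-0.5, -0.4, 0.3]
finger_gap: 65.9
```

```bash
python3 -c "
from h import *
go([625.7,58,60],[0,1,0])
for n in('scene',):
    d=snapshot(n);c=proj(d,[[511,-177,80]])[0].astype(int)
    save(n+'7',cv2.resize(d['image'][c[1]-40:c[1]+40,c[0]-50:c[0]+50],None,fx=7,fy=7,interpolation=cv2.INTER_CUBIC))
"
```

```text
t 10.75 p [ 511.6 -176.8   28.5] ax x [ 0.001 -0.001 -1.   ] y [-0.     1.    -0.001] z [1.    0.    0.001]
tool shift cm [-3.16 23.48 11.41] F [-0.5 -0.4  0.3] gap 65.9
rotvec 1 [0.   0.04 0.04]
rotvec -1 [-1.8e+02 -6.0e-02  6.0e-02]
```

View pics/scene7.png

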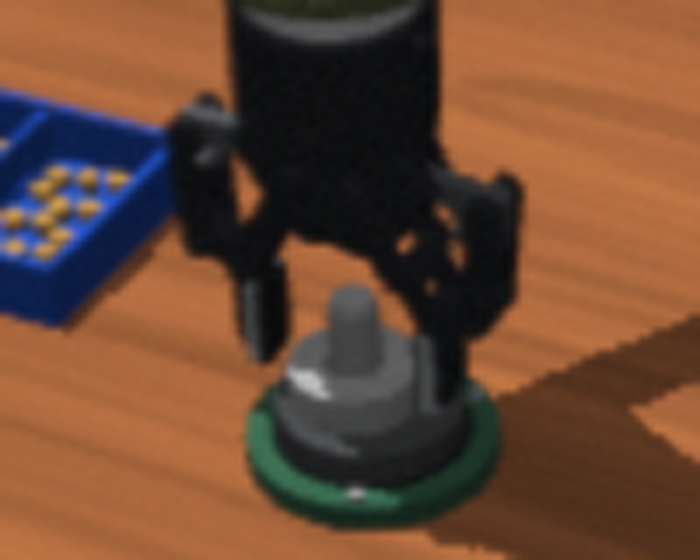

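Request:
drive_tool(moves=[-1.0,0,0,0,0,0,-2.5,0,0,0,0,0,-3.5,0,0,0,0,0,-2.5,0.5,0.3,0,0,0,-0.5,1.5,0.8,0,0,0,0,3,1.5,0,0,0,0,3.4,1.7,0,0,0,0,3.4,1.7,0,0,0,0,3.4,1.7,0,0,0,0,3.4,1.6,0,0,0,1.0,3.0,1.2,0,0,0,2.0,1.5,0.7,0,0,0,2.0,0.4,0.2,0,0,0,2.0,0,0,0,0,0,1.0,0,0,0,0,0,0,0,0,0,0,0,0,0,0,0,0,0], hand=5.8)

```text
time: 12.22
tool_pos: [625.0, 58.3, 48.5]
tcp_rot: [-174.0, 90.0, -174.0]
ft_force: [0.1, 0.1, 0.6]
finger_gap: 57.9
```

```bash
python3 -c "
from h import *
go([625.6,58.3,3],[0,1,0])
for n in('scene','top'):
    d=snapshot(n);c=proj(d,[[611,17,20]])[0].astype(int)
    save(n+'8',cv2.resize(d['image'][c[1]-55:c[1]+55,c[0]-75:c[0]+75],None,fx=5,fy=5,interpolation=cv2.INTER_CUBIC))
"
```

```text
t 12.22 p [625.   58.3  48.5] ax x [-0.001 -0.    -1.   ] y [ 0.  1. -0.] z [ 1.    -0.    -0.001]
tool shift cm [4.55 0.   0.06] F [0.1 0.1 0.6] gap 57.9
rotvec 1 [-0.02 -0.05  0.01]
rotvec -1 [1.7998e+02 1.0000e-02 7.0000e-02]
```

View pics/scene8.png

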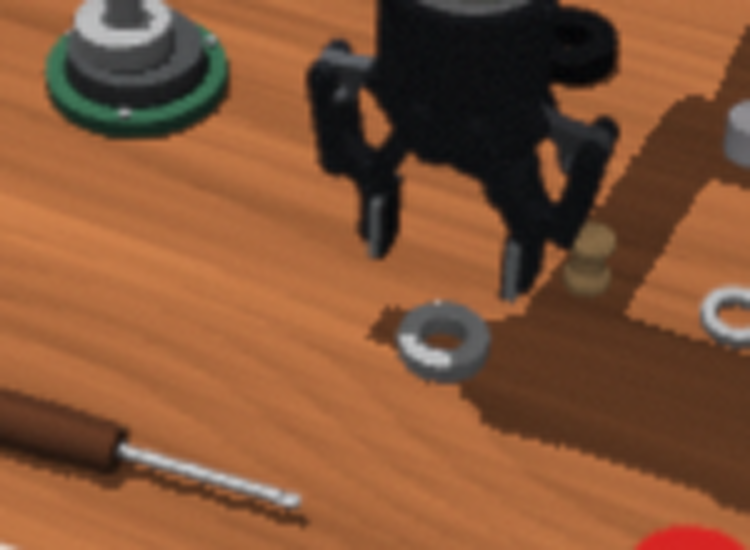

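Request:
drive_tool(moves=[1.0,0,0.05,0,0,0,1.5,0,0,0,0,0,1.0,0,0,0,0,0,0.7,0,0,0,0,0,0.4,0,0,0,0,0,0,0,0,0,0,0,0,0,0,0,0,0])

```text
time: 12.9
tool_pos: [625.8, 58.6, 2.3]
tcp_rot: [-170.1, 90.0, -170.0]
ft_force: [0.6, 0.2, -0.1]
finger_gap: 58.0
```

Request:
drive_tool(moves=[0,0,0,0,0,0,0,0,0,0,0,0,0,0,0,0,0,0,0,0,0,0,0,0,0,0,0,0,0,0,0,0,0,0,0,0], hand=3.8)

```text
time: 13.4
tool_pos: [626.7, 58.7, 3.6]
tcp_rot: [1.7, 89.9, 1.7]
ft_force: [-1.3, -0.6, 6.9]
finger_gap: 41.8
```

```bash
python3 -c "
from h import *
go([511,-176,110],[0,1,0])
"
```

```text
t 13.4 p [626.7  58.7   3.6] ax x [ 0.002  0.    -1.   ] y [-0.  1.  0.] z [1.    0.    0.002]
tool shift cm [-10.66 -23.47 -11.55] F [-1.3 -0.6  6.9] gap 41.8
rotvec 1 [ 0.01  0.11 -0.  ]
rotvec -1 [-1.7999e+02  1.0000e-02  1.7000e-01]
```

Request:
drive_tool(moves=[-0.3,0,0,0,0,0,-1.0,0,0,0,0,0,-2.0,0,0,0,0,0,-3.0,0,0,0,0,0,-2.5,0,0,0,0,0,-1.0,0,0,0,0,0,0,0,0,0,0,0,0,0,0,0,0,0])

```text
time: 14.07
tool_pos: [625.9, 58.6, 100.4]
tcp_rot: [-1.3, 89.9, -1.3]
ft_force: [0.2, -0.3, -1.4]
finger_gap: 42.0
```

```bash
python3 -c "
from h import *
go([511,-176,100],[0,1,0])
d=snapshot('scene');c=proj(d,[[626,58,100]])[0].astype(int)
save('scene9',cv2.resize(d['image'][c[1]-40:c[1]+40,c[0]-50:c[0]+50],None,fx=7,fy=7,interpolation=cv2.INTER_CUBIC))
"
```

```text
t 14.07 p [625.9  58.6 100.4] ax x [ 0.001 -0.    -1.   ] y [-0.  1. -0.] z [1.    0.    0.001]
tool shift cm [  0.03 -23.46 -11.5 ] F [ 0.2 -0.3 -1.4] gap 42.0
rotvec 1 [0.01 0.05 0.  ]
rotvec -1 [-1.7999e+02 -0.0000e+00  8.0000e-02]
```

View pics/scene9.png

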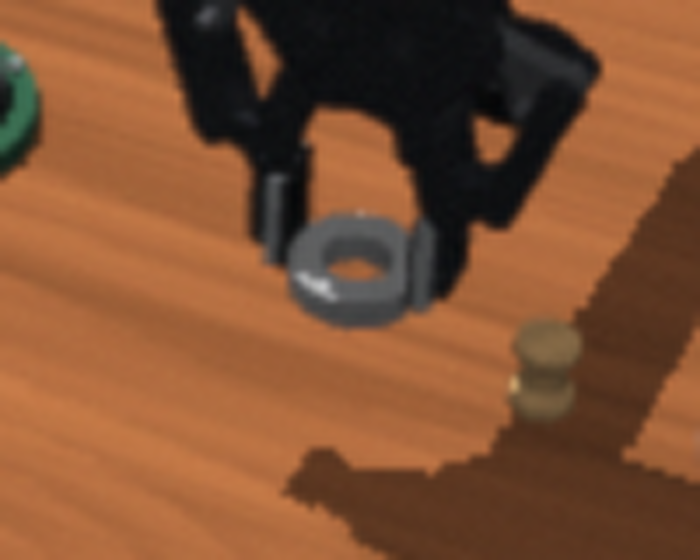

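Request:
drive_tool(moves=[0,-1.0,-0.5,0,0,0,0,-2.0,-1.0,0,0,0,0,-3.0,-1.5,0,0,0,0,-3.4,-1.6,0,0,0,0,-3.4,-1.6,0,0,0,0,-3.4,-1.6,0,0,0,0,-3.4,-1.6,0,0,0,0,-2.4,-1.26,0,0,0,0,-1.0,-0.6,0,0,0,0,-0.44,-0.2,0,0,0,0,0,0,0,0,0,0,0,0,0,0,0,0,0,0,0])

```text
$.moves: bad value
```

Request:
drive_tool(moves=[0,0,0,0,0,0])

```text
time: 14.2
tool_pos: [624.1, 58.6, 97.8]
tcp_rot: [-179.2, 89.8, -179.2]
ft_force: [0.5, -0.5, -1.5]
finger_gap: 42.1
```

```bash
python3 -c "
from h import *
go([511,-176,100],[0,1,0])
d=snapshot('scene');c=proj(d,[[511,-177,80]])[0].astype(int);print(c)
save('scene10',cv2.resize(d['image'][c[1]-40:c[1]+40,c[0]-50:c[0]+50],None,fx=7,fy=7,interpolation=cv2.INTER_CUBIC))
"
```

```text
t 14.2 p [624.1  58.6  97.8] ax x [-0.004 -0.    -1.   ] y [-0.  1. -0.] z [ 1.     0.    -0.004]
tool shift cm [ -0.18 -23.46 -11.32] F [ 0.5 -0.5 -1.5] gap 42.1
rotvec 1 [ 0.01 -0.22  0.  ]
rotvec -1 [-179.99   -0.     -0.34]
[282 173]
```

View pics/scene10.png

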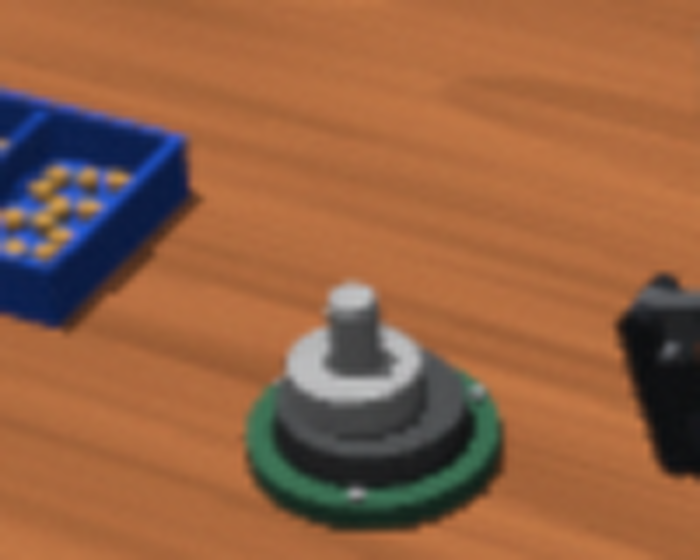

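The thick ring sits flat on the seat, with the arbor at about (353,298). My last move list was malformed and was refused, so I'm resending it.

Request:
drive_tool(moves=[0,-1.0,-0.5,0,0,0,0,-2.0,-1.0,0,0,0,0,-3.0,-1.5,0,0,0,0,-3.4,-1.6,0,0,0,0,-3.4,-1.6,0,0,0,0,-3.4,-1.6,0,0,0,0,-3.4,-1.6,0,0,0,0,-2.4,-1.2,0,0,0,0,-1.0,-0.6,0,0,0,0,-0.4,-0.2,0,0,0,0,0,0,0,0,0,0,0,0,0,0,0,0,0,0,0])

```text
$.moves: bad value
```

Request:
drive_tool(moves=[0,0,0,0,0,0,0,0,0,0,0,0])

```text
time: 14.42
tool_pos: [624.9, 58.6, 98.9]
tcp_rot: [-178.9, 89.9, -178.9]
ft_force: [-0.4, -0.2, -0.2]
finger_gap: 42.2
```

```bash
python3 -c "
from h import *
go([511,-176,100],[0,1,0])
d=snapshot('scene');c=proj(d,[[511,-177,80]])[0].astype(int);print(c)
save('scene11',cv2.resize(d['image'][c[1]-40:c[1]+40,c[0]-50:c[0]+50],None,fx=7,fy=7,interpolation=cv2.INTER_CUBIC))
go([511,-176,100],[0,1,0])
"
```

```text
t 14.42 p [624.9  58.6  98.9] ax x [-0.002 -0.    -1.   ] y [-0.  1. -0.] z [ 1.     0.    -0.002]
tool shift cm [ -0.09 -23.46 -11.4 ] F [-0.4 -0.2 -0.2] gap 42.2
rotvec 1 [ 0.01 -0.13  0.  ]
rotvec -1 [-179.99   -0.     -0.2 ]
[282 173]
t 14.47 p [625.2  58.6  99.2] ax x [-0.002 -0.    -1.   ] y [-0.  1. -0.] z [ 1.     0.    -0.002]
tool shift cm [ -0.06 -23.46 -11.42] F [-0.7 -0.3 -1.4] gap 42.1
rotvec 1 [ 0.01 -0.09  0.  ]
rotvec -1 [-1.7999e+02 -0.0000e+00 -1.4000e-01]
```

View pics/scene11.png

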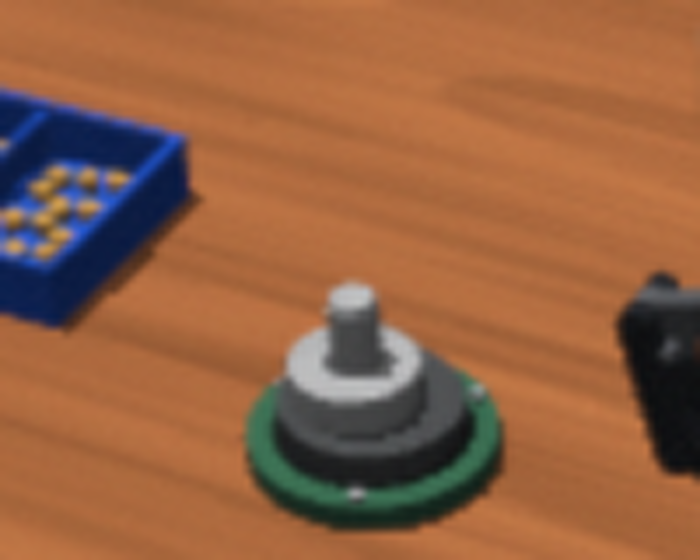

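Request:
drive_tool(moves=[0,-1.0,-0.5,0,0,0,0,-2.0,-1.0,0,0,0,0,-3.0,-1.5,0,0,0,0,-3.4,-1.6,0,0,0,0,-3.4,-1.6,0,0,0,0,-3.4,-1.6,0,0,0,0,-3.4,-1.6,0,0,0,0,-2.4,-1.2,0,0,0,0,-1.0,-0.6,0,0,0,0,-0.4,-0.2,0,0,0])

```text
time: 15.3
tool_pos: [510.5, -177.5, 100.3]
tcp_rot: [-107.0, 90.0, -107.1]
ft_force: [0.4, 0.7, -0.4]
finger_gap: 41.8
```

Request:
drive_tool(moves=[0,0,0,0,0,0,0,0,0,0,0,0,0,0,0,0,0,0,0,0,0,0,0,0])

```text
time: 15.63
tool_pos: [512.3, -174.2, 100.2]
tcp_rot: [80.5, 90.0, 80.6]
ft_force: [0.3, 0.3, -1.2]
finger_gap: 41.8
```

```bash
python3 -c "
from h import *
go([511,-176,100],[0,1,0])
d=snapshot('scene');c=proj(d,[[511,-177,80]])[0].astype(int);print(c)
save('scene12',cv2.resize(d['image'][c[1]-40:c[1]+40,c[0]-50:c[0]+50],None,fx=7,fy=7,interpolation=cv2.INTER_CUBIC))
go([511,-176,100],[0,1,0])
"
```

```text
t 15.63 p [ 512.3 -174.2  100.2] ax x [ 0.  0. -1.] y [-0.002  1.     0.   ] z [1.    0.002 0.   ]
tool shift cm [ 0.02 -0.18 -0.13] F [ 0.3  0.3 -1.2] gap 41.8
rotvec 1 [ 0.11  0.   -0.02]
rotvec -1 [-1.7989e+02  3.0000e-02  0.0000e+00]
[282 173]
t 15.68 p [ 512.3 -174.3  100.2] ax x [-0.  0. -1.] y [-0.002  1.     0.   ] z [ 1.     0.002 -0.   ]
tool shift cm [ 0.02 -0.17 -0.13] F [-0.9 -0.2 -1.8] gap 42.0
rotvec 1 [ 0.11 -0.   -0.01]
rotvec -1 [-1.7989e+02  2.0000e-02 -0.0000e+00]
```

View pics/scene12.png

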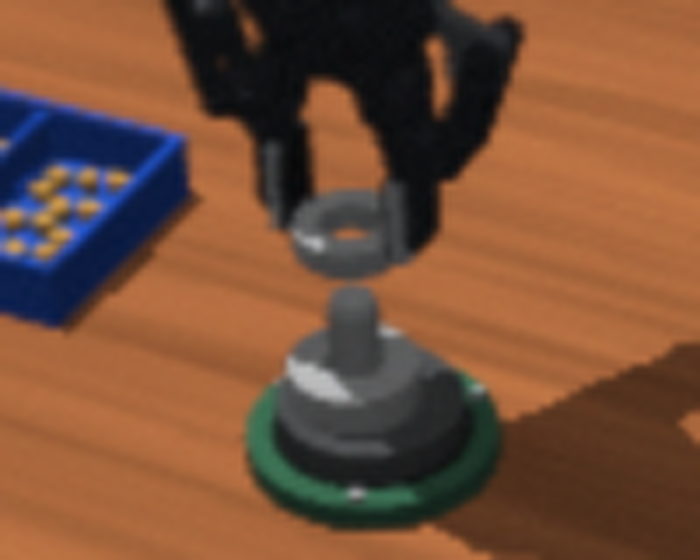

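Request:
drive_tool(moves=[0.5,0,0,0,0,0,0.5,0,0,0,0,0,0.4,0,0,0,0,0,0.3,0,0,0,0,0,0,0,0,0,0,0,0,0,0,0,0,0])

```text
time: 16.18
tool_pos: [511.5, -175.2, 82.8]
tcp_rot: [155.5, 89.9, 155.5]
ft_force: [0.5, 0.6, -1.6]
finger_gap: 41.9
```

Request:
drive_tool(moves=[0,0,0,0,0,0,0,0,0,0,0,0,0,0,0,0,0,0])

```text
time: 16.43
tool_pos: [512.0, -175.5, 83.6]
tcp_rot: [-23.4, 90.0, -23.4]
ft_force: [-1.0, 0.3, -0.3]
finger_gap: 41.9
```

```bash
python3 -c "
from h import *
go([511,-176,100],[0,1,0])
d=snapshot('scene');c=proj(d,[[511,-177,80]])[0].astype(int);print(c)
save('scene13',cv2.resize(d['image'][c[1]-25:c[1]+25,c[0]-30:c[0]+30],None,fx=12,fy=12,interpolation=cv2.INTER_CUBIC))
f=lambda x,y:[252+(x+.5)/12-.5,148+(y+.5)/12-.5]
"
```

```text
t 16.43 p [ 512.  -175.5   83.6] ax x [ 0.001 -0.    -1.   ] y [-0.  1. -0.] z [1.    0.    0.001]
tool shift cm [-1.64 -0.05 -0.1 ] F [-1.   0.3 -0.3] gap 41.9
rotvec 1 [0.   0.03 0.01]
rotvec -1 [-1.8e+02 -2.0e-02  5.0e-02]
[282 173]
```

View pics/scene13.png

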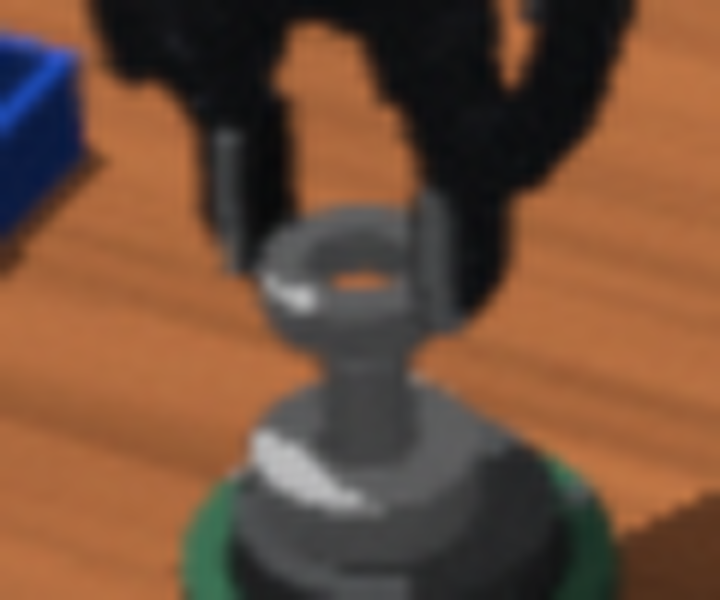

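Request:
drive_tool(moves=[0.2,0,-0.04,0,0,0,0.2,-0.03,0,0,0,0,0.1,0,0,0,0,0,0,0,0,0,0,0,0,0,0,0,0,0])

```text
time: 16.9
tool_pos: [511.2, -175.6, 78.1]
tcp_rot: [155.9, 90.0, 155.9]
ft_force: [0.6, 0.3, -2.0]
finger_gap: 42.0
```

Request:
drive_tool(moves=[0.1,0,0,0,0,0,0.05,0,0,0,0,0,0,0,0,0,0,0])

```text
time: 17.15
tool_pos: [511.3, -175.7, 76.7]
tcp_rot: [-179.2, 90.0, -179.2]
ft_force: [-0.1, -0.7, -0.8]
finger_gap: 42.1
```

Request:
drive_tool(moves=[0.1,0,0,0,0,0,0.05,0,0,0,0,0,0,0,0,0,0,0])

```text
time: 17.4
tool_pos: [511.3, -175.6, 75.1]
tcp_rot: [154.6, 90.0, 154.6]
ft_force: [0.6, 0.1, -1.3]
finger_gap: 41.6
```

Request:
drive_tool(moves=[0.1,0,0,0,0,0,0,0,0,0,0,0])

```text
time: 17.57
tool_pos: [511.3, -175.6, 74.1]
tcp_rot: [164.2, 90.0, 164.2]
ft_force: [-0.5, 0.3, -1.2]
finger_gap: 42.1
```

Request:
drive_tool(moves=[0.1,0,0,0,0,0,0.1,0,0,0,0,0,0.1,0,0,0,0,0,0,0,0,0,0,0])

```text
time: 17.9
tool_pos: [511.2, -175.6, 70.9]
tcp_rot: [157.8, 90.0, 157.8]
ft_force: [0.7, -0.4, -1.2]
finger_gap: 41.8
```

Request:
drive_tool(moves=[0.2,0,0,0,0,0,0.2,0,0,0,0,0,0.2,0,0,0,0,0,0,0,0,0,0,0])

```text
time: 18.23
tool_pos: [511.0, -175.5, 64.6]
tcp_rot: [156.6, 89.9, 156.6]
ft_force: [0.6, -0.5, -0.3]
finger_gap: 42.1
```

Request:
drive_tool(moves=[0.2,0,0,0,0,0,0.2,0,0,0,0,0,0.2,0,0,0,0,0,0.2,0,0,0,0,0,0.2,0,0,0,0,0,0,0,0,0,0,0])

```text
time: 18.73
tool_pos: [511.0, -175.5, 54.7]
tcp_rot: [155.5, 90.0, 155.5]
ft_force: [-0.1, -0.1, -1.4]
finger_gap: 42.1
```

Request:
drive_tool(moves=[0.2,0,0,0,0,0,0.2,0,0,0,0,0,0.1,0,0,0,0,0,0,0,0,0,0,0,0,0,0,0,0,0])

```text
time: 19.15
tool_pos: [511.3, -175.7, 50.2]
tcp_rot: [153.3, 90.0, 153.3]
ft_force: [-0.6, -0.2, -0.8]
finger_gap: 42.0
```

Request:
drive_tool(moves=[0.1,0,0,0,0,0,0,0,0,0,0,0])

```text
time: 19.32
tool_pos: [511.4, -175.7, 49.2]
tcp_rot: [-82.8, 90.0, -82.8]
ft_force: [-0.7, 0.2, -1.2]
finger_gap: 42.0
```

Request:
drive_tool(moves=[0.05,0,0,0,0,0,0,0,0,0,0,0])

```text
time: 19.48
tool_pos: [511.4, -175.7, 48.7]
tcp_rot: [137.1, 90.0, 137.1]
ft_force: [0.1, 0.2, -0.9]
finger_gap: 41.7
```

Request:
drive_tool(moves=[0.05,0,0,0,0,0,0,0,0,0,0,0])

```text
time: 19.65
tool_pos: [511.3, -175.7, 48.2]
tcp_rot: [172.3, 90.0, 172.3]
ft_force: [-0.2, 0.1, -2.3]
finger_gap: 41.9
```

Request:
drive_tool(moves=[0.05,0,0,0,0,0,0,0,0,0,0,0])

```text
time: 19.82
tool_pos: [511.4, -175.7, 47.7]
tcp_rot: [167.5, 90.0, 167.5]
ft_force: [0.1, 0.2, -1.2]
finger_gap: 41.9
```

Request:
drive_tool(moves=[0.05,0,0,0,0,0,0,0,0,0,0,0])

```text
time: 19.98
tool_pos: [511.4, -175.7, 47.4]
tcp_rot: [33.6, 90.0, 33.6]
ft_force: [-0.8, -0.3, 0.8]
finger_gap: 42.3
```

Request:
drive_tool(moves=[0.05,0,0,0,0,0,0,0,0,0,0,0])

```text
time: 20.15
tool_pos: [511.5, -175.7, 46.9]
tcp_rot: [-25.9, 90.0, -25.9]
ft_force: [-0.9, 0.4, 2.4]
finger_gap: 41.8
```

Request:
drive_tool(moves=[0,0,0,0,0,0,0,0,0,0,0,0,0,0,0,0,0,0,0,0,0,0,0,0], hand=6.2)

```text
time: 20.48
tool_pos: [511.4, -175.7, 46.8]
tcp_rot: [-35.5, 90.0, -35.5]
ft_force: [-0.6, 0.1, 0.3]
finger_gap: 61.8
```

```bash
python3 -c "
from h import *
go([546.4,178.5,60],[0,1,0])
d=snapshot('scene');c=proj(d,[[511,-177,80]])[0].astype(int)
save('scene14',cv2.resize(d['image'][c[1]-40:c[1]+40,c[0]-50:c[0]+50],None,fx=7,fy=7,interpolation=cv2.INTER_CUBIC))
"
```

```text
t 20.48 p [ 511.4 -175.7   46.8] ax x [ 0. -0. -1.] y [-0.  1. -0.] z [1. 0. 0.]
tool shift cm [-1.32 35.42  3.51] F [-0.6  0.1  0.3] gap 61.8
rotvec 1 [0.01 0.   0.  ]
rotvec -1 [-1.7999e+02 -0.0000e+00  1.0000e-02]
```

View pics/scene14.png

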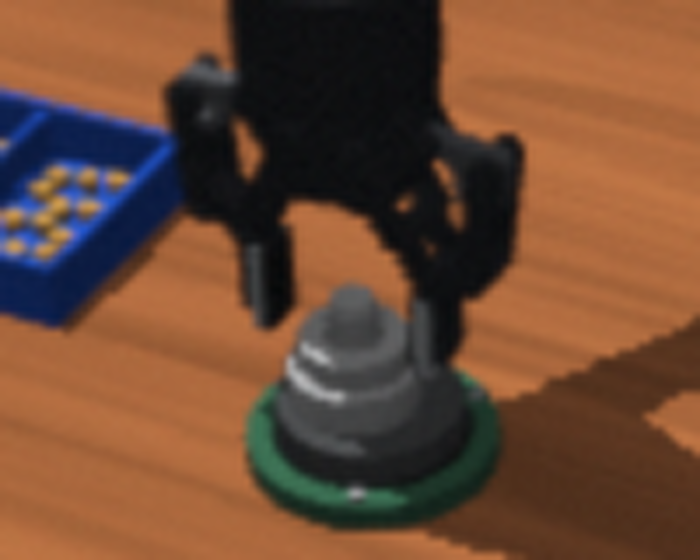

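Request:
drive_tool(moves=[-1.0,0,0,0,0,0,-2.3,0,0,0,0,0,-3.0,0,0,0,0,0,-2.0,1.0,0.1,0,0,0,0,2.5,0.2,0,0,0,0,3.5,0.3,0,0,0,0,3.8,0.4,0,0,0,0,3.8,0.4,0,0,0,0,3.8,0.4,0,0,0,0,3.8,0.4,0,0,0,0,3.8,0.4,0,0,0,0,3.5,0.3,0,0,0,0,2.9,0.3,0,0,0,0.5,2.0,0.2,0,0,0,1.5,1.0,0.1,0,0,0,2.5,0,0,0,0,0,2.5,0,0,0,0,0,1.3,0,0,0,0,0], hand=5.0)

```text
time: 22.03
tool_pos: [544.8, 178.4, 44.5]
tcp_rot: [-166.1, 89.8, -166.0]
ft_force: [-0.3, 0.3, -1.1]
finger_gap: 50.5
```

Request:
drive_tool(moves=[0,0,0,0,0,0,0,0,0,0,0,0,0,0,0,0,0,0,0,0,0,0,0,0,0,0,0,0,0,0])

```text
time: 22.45
tool_pos: [547.7, 178.4, 48.7]
tcp_rot: [13.2, 89.8, 13.2]
ft_force: [-0.3, -0.6, 0.1]
finger_gap: 49.7
```

```bash
python3 -c "
from h import *
go([546.4,178.6,2],[0,1,0])
d=snapshot('scene');c=proj(d,[[546,178,20]])[0].astype(int)
save('scene15',cv2.resize(d['image'][c[1]-40:c[1]+40,c[0]-50:c[0]+50],None,fx=7,fy=7,interpolation=cv2.INTER_CUBIC))
d=snapshot('top');c=proj(d,[[511,-177,40]])[0].astype(int)
save('top15',cv2.resize(d['image'][c[1]-40:c[1]+40,c[0]-50:c[0]+50],None,fx=7,fy=7,interpolation=cv2.INTER_CUBIC))
"
```

```text
t 22.45 p [547.7 178.4  48.7] ax x [ 0.003  0.001 -1.   ] y [0.    1.    0.001] z [ 1.    -0.     0.003]
tool shift cm [ 4.67  0.01 -0.14] F [-0.3 -0.6  0.1] gap 49.7
rotvec 1 [-0.01  0.16 -0.04]
rotvec -1 [ 1.7999e+02 -6.0000e-02 -2.5000e-01]
```

View pics/scene15.png

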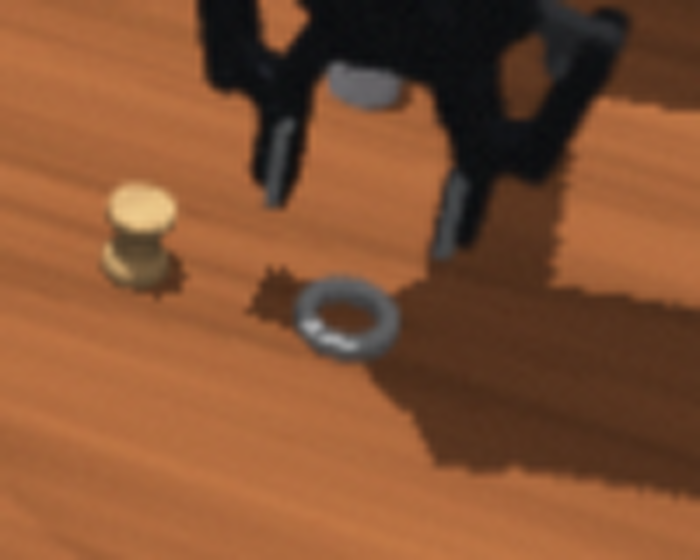

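View pics/top15.png

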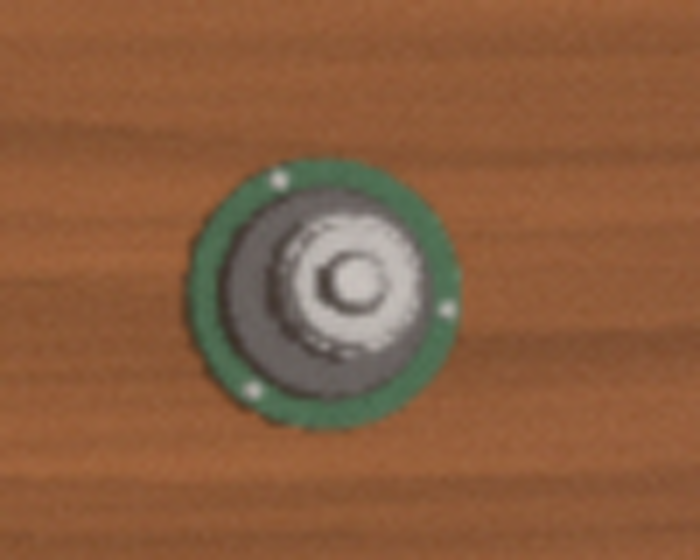

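```bash
python3 -c "
from h import *
s=sensors.sense();p=s['tool_pos'];print(p.round(1))
d=snapshot('scene');c=proj(d,[[546,178,20]])[0].astype(int)
for x in(0,11):
  for y in(-25,25):
    for z in(0,4,8): print(x,y,z,((proj(d,[p+[x,y,z]])[0]-c+[50,40])*7).round(0))
"
```

```text
[547.2 178.4  48.1]
0 -25 0 [292. 205.]
0 -25 4 [293. 197.]
0 -25 8 [295. 188.]
0 25 0 [436. 250.]
0 25 4 [438. 241.]
0 25 8 [440. 232.]
11 -25 0 [282. 225.]
11 -25 4 [283. 217.]
11 -25 8 [285. 208.]
11 25 0 [427. 271.]
11 25 4 [429. 262.]
11 25 8 [431. 253.]
```

Request:
drive_tool(moves=[1.0,0,-0.04,0,0,0,1.5,0,0,0,0,0,1.0,0,0,0,0,0,0.7,0,0,0,0,0,0.3,0,0,0,0,0,0,0,0,0,0,0,0,0,0,0,0,0,0,0,0,0,0,0], hand=4.4)

```text
time: 23.27
tool_pos: [546.5, 178.5, 2.5]
tcp_rot: [12.5, 89.9, 12.6]
ft_force: [0.8, 0.6, -0.2]
finger_gap: 44.0
```

Request:
drive_tool(moves=[0,0,0,0,0,0,0,0,0,0,0,0])

```text
time: 23.43
tool_pos: [546.4, 178.4, 2.4]
tcp_rot: [12.3, 89.9, 12.3]
ft_force: [-0.1, -0.4, -0.6]
finger_gap: 43.6
```

```bash
python3 -c "
from h import *
go([546.4,178.6,2],[0,1,0])
d=snapshot('scene');c=proj(d,[[546,178,20]])[0].astype(int)
save('scene16',cv2.resize(d['image'][c[1]-25:c[1]+25,c[0]-30:c[0]+30],None,fx=12,fy=12,interpolation=cv2.INTER_CUBIC))
"
```

```text
t 23.43 p [546.4 178.4   2.4] ax x [ 0.001  0.    -1.   ] y [-0.  1.  0.] z [1.    0.    0.001]
tool shift cm [ 0.04  0.02 -0.01] F [-0.1 -0.4 -0.6] gap 43.6
rotvec 1 [ 0.01  0.06 -0.01]
rotvec -1 [-1.7999e+02  2.0000e-02  1.0000e-01]
```

View pics/scene16.png

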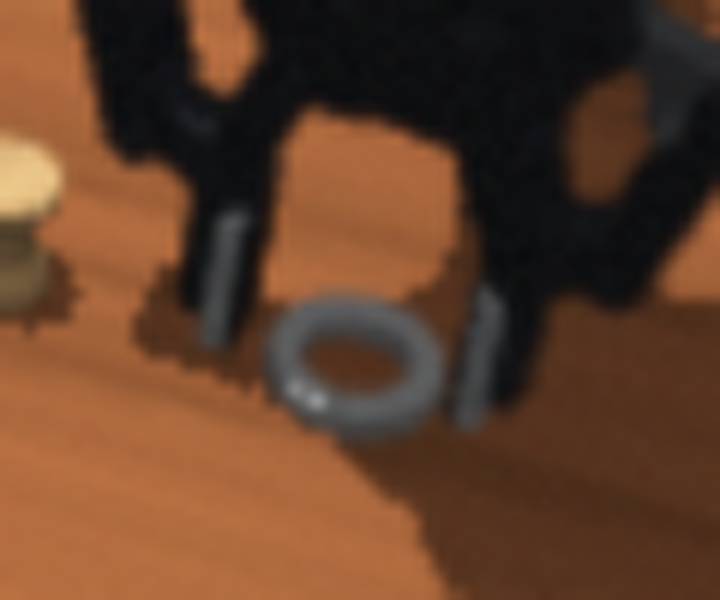

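Request:
drive_tool(moves=[0.1,0,0,0,0,0,0.05,0,0,0,0,0,0,0,0,0,0,0])

```text
time: 23.73
tool_pos: [545.8, 178.3, 0.2]
tcp_rot: [-174.9, 90.0, -174.9]
ft_force: [-1.1, 0.3, -0.1]
finger_gap: 44.2
```

Request:
drive_tool(moves=[0,0,0,0,0,0,0,0,0,0,0,0,0,0,0,0,0,0,0,0,0,0,0,0,0,0,0,0,0,0], hand=3.0, grip_force=30)

```text
time: 24.15
tool_pos: [546.1, 178.4, 0.5]
tcp_rot: [13.5, 90.0, 13.6]
ft_force: [-1.6, -0.3, 4.6]
finger_gap: 34.4
```

```bash
python3 -c "
from h import *
go([546.4,178.6,2],[0,1,0])
d=snapshot('scene');c=proj(d,[[546,178,20]])[0].astype(int)
save('scene17',cv2.resize(d['image'][c[1]-25:c[1]+25,c[0]-30:c[0]+30],None,fx=12,fy=12,interpolation=cv2.INTER_CUBIC))
"
```

```text
t 24.15 p [5.461e+02 1.784e+02 5.000e-01] ax x [ 0.  0. -1.] y [-0.  1.  0.] z [1. 0. 0.]
tool shift cm [-0.15  0.02  0.03] F [-1.6 -0.3  4.6] gap 34.4
rotvec 1 [ 0.01  0.01 -0.  ]
rotvec -1 [-1.7999e+02  0.0000e+00  2.0000e-02]
```

View pics/scene17.png

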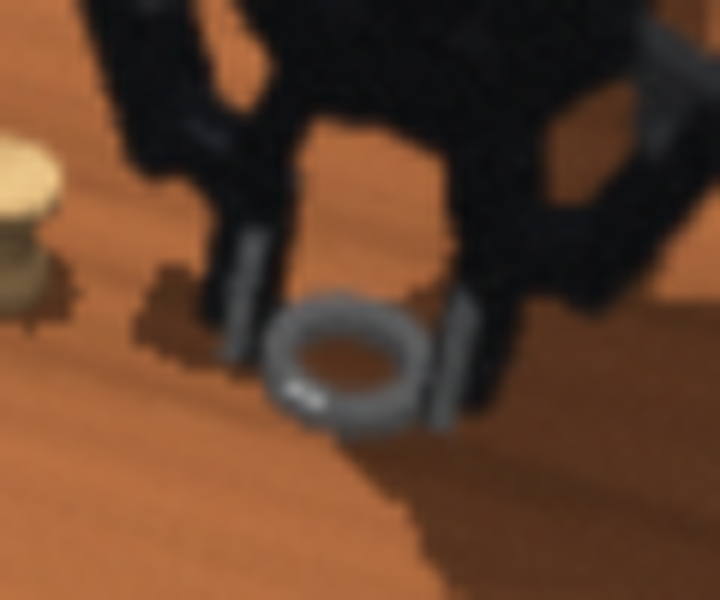

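Request:
drive_tool(moves=[-0.3,0,0,0,0,0,-1.0,0,0,0,0,0,-2.5,0,0,0,0,0,-3.0,0,0,0,0,0,-2.0,0,0,0,0,0,-0.9,0,0,0,0,0,0,0,0,0,0,0])

```text
time: 24.78
tool_pos: [548.0, 178.8, 100.7]
tcp_rot: [13.0, 89.7, 13.0]
ft_force: [0.0, -0.6, 0.1]
finger_gap: 34.1
```

Request:
drive_tool(moves=[0,-1.0,-0.1,0,0,0,0,-2.5,-0.2,0,0,0,0,-3.5,-0.3,0,0,0,0,-3.6,-0.4,0,0,0,0,-3.6,-0.4,0,0,0,0,-3.6,-0.4,0,0,0,0,-3.6,-0.4,0,0,0,0,-3.6,-0.4,0,0,0,0,-3.6,-0.4,0,0,0,0,-3.0,-0.25,0,0,0,0,-2.0,-0.2,0,0,0,0,-1.2,-0.1,0,0,0,0,-0.6,0,0,0,0])

```text
time: 25.87
tool_pos: [508.7, -177.0, 95.3]
tcp_rot: [159.8, 89.8, 159.7]
ft_force: [0.2, 0.8, -0.1]
finger_gap: 34.1
```

Request:
drive_tool(moves=[0,0,0,0,0,0,0,0,0,0,0,0,0,0,0,0,0,0,0,0,0,0,0,0,0,0,0,0,0,0,0,0,0,0,0,0])

```text
time: 26.37
tool_pos: [510.7, -174.9, 97.4]
tcp_rot: [-8.5, 90.0, -8.4]
ft_force: [-0.2, -0.4, -0.5]
finger_gap: 34.5
```

```bash
python3 -c "
from h import *
go([510.7,-175.7,85],[0,1,0])
d=snapshot('scene');c=proj(d,[[511,-177,80]])[0].astype(int)
save('scene18',cv2.resize(d['image'][c[1]-25:c[1]+25,c[0]-30:c[0]+30],None,fx=12,fy=12,interpolation=cv2.INTER_CUBIC))
"
```

```text
t 26.37 p [ 510.7 -174.9   97.4] ax x [ 0. -0. -1.] y [-0.001  1.    -0.   ] z [1.    0.001 0.   ]
tool shift cm [ 1.24 -0.08 -0.  ] F [-0.2 -0.4 -0.5] gap 34.5
rotvec 1 [0.08 0.01 0.  ]
rotvec -1 [-1.7992e+02 -0.0000e+00  1.0000e-02]
```

View pics/scene18.png

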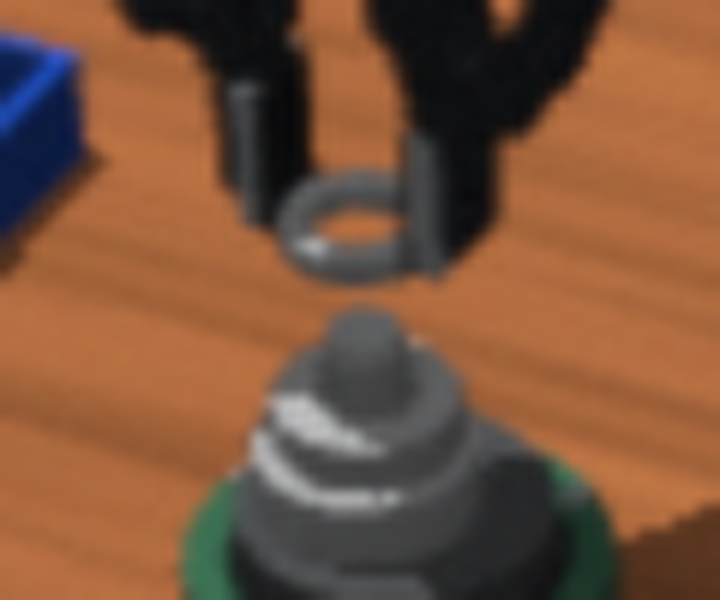

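```bash
python3 -c "
from h import *
d=snapshot('scene')
s=sensors.sense();print(s['tool_pos'].round(1))
f=lambda x,y:[252+(x+.5)/12-.5,148+(y+.5)/12-.5]
m=proj(d,[[510.7,-174.9,104.9],[510.7,-174.9,74],[511.7,-174.9,74],[510.7,-173.9,74]]);print(((m-[252,148]+.5)*12-.5).round(0))
print(toplane(d,[f(355,226)],104.9).round(1),toplane(d,[f(366,326)],74).round(1))
save('scene19',cv2.resize(d['image'][155:180,265:300],None,fx=20,fy=20,interpolation=cv2.INTER_CUBIC))
"
```

```text
[ 510.6 -175.2   97.4]
[[370. 219.]
 [376. 336.]
 [374. 338.]
 [380. 337.]]
[[ 514.3 -176.5  104.9]] [[ 508.4 -178.7   74. ]]
```

View pics/scene19.png

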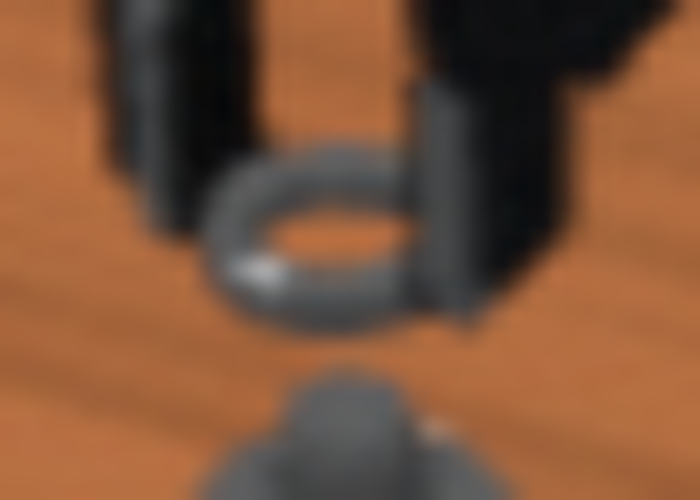

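Request:
drive_tool(moves=[0.4,0,0,0,0,0,0.6,0,0,0,0,0,0.5,0,0,0,0,0,0.3,0,0,0,0,0,0.1,0,0,0,0,0,0,0,0,0,0,0,0,0,0,0,0,0,0,0,0,0,0,0])

```text
time: 27.13
tool_pos: [510.7, -175.8, 78.5]
tcp_rot: [-24.4, 90.0, -24.4]
ft_force: [0.5, 0.6, -0.4]
finger_gap: 34.1
```

Request:
drive_tool(moves=[0.1,0,0,0,0,0,0,0,0,0,0,0,0,0,0,0,0,0])

```text
time: 27.38
tool_pos: [510.5, -175.7, 77.4]
tcp_rot: [-21.4, 90.0, -21.4]
ft_force: [0.5, -0.7, -0.9]
finger_gap: 34.0
```

Request:
drive_tool(moves=[0.1,0.05,0.03,0,0,0,0.1,0,0,0,0,0,0,0,0,0,0,0,0,0,0,0,0,0])

```text
time: 27.72
tool_pos: [510.7, -175.1, 75.2]
tcp_rot: [157.4, 90.0, 157.4]
ft_force: [-0.9, 0.2, -0.2]
finger_gap: 34.4
```

Request:
drive_tool(moves=[0.1,0,0,0,0,0,0.05,0,0,0,0,0,0,0,0,0,0,0])

```text
time: 27.97
tool_pos: [510.7, -175.1, 73.6]
tcp_rot: [155.0, 90.0, 155.0]
ft_force: [0.4, -0.3, -0.5]
finger_gap: 34.3
```

Request:
drive_tool(moves=[0.1,0,0,0,0,0,0,0,0,0,0,0])

```text
time: 28.13
tool_pos: [510.7, -175.2, 72.6]
tcp_rot: [165.7, 90.0, 165.7]
ft_force: [-0.4, 0.3, 0.7]
finger_gap: 34.1
```

Request:
drive_tool(moves=[0.1,0,0,0,0,0,0,0,0,0,0,0])

```text
time: 28.3
tool_pos: [510.7, -175.2, 71.6]
tcp_rot: [157.6, 90.0, 157.6]
ft_force: [-0.3, 0.0, -0.5]
finger_gap: 34.1
```

Request:
drive_tool(moves=[0.1,0,0,0,0,0,0,0,0,0,0,0])

```text
time: 28.47
tool_pos: [510.7, -175.1, 70.6]
tcp_rot: [151.5, 90.0, 151.5]
ft_force: [-0.9, -0.5, 0.3]
finger_gap: 34.4
```

Request:
drive_tool(moves=[0.1,0,0,0,0,0,0.1,0,0,0,0,0,0,0,0,0,0,0])

```text
time: 28.72
tool_pos: [510.6, -175.1, 68.5]
tcp_rot: [155.1, 90.0, 155.1]
ft_force: [0.3, -0.5, -0.0]
finger_gap: 34.3
```

Request:
drive_tool(moves=[0.1,0,0,0,0,0,0.1,0,0,0,0,0,0.1,0,0,0,0,0,0.1,0,0,0,0,0,0,0,0,0,0,0])

```text
time: 29.13
tool_pos: [510.6, -175.1, 64.5]
tcp_rot: [156.1, 90.0, 156.1]
ft_force: [0.4, -0.7, -0.8]
finger_gap: 34.6
```

Request:
drive_tool(moves=[0.1,0,0,0,0,0,0.1,0,0,0,0,0,0.1,0,0,0,0,0,0.1,0,0,0,0,0,0,0,0,0,0,0])

```text
time: 29.55
tool_pos: [510.6, -175.1, 60.5]
tcp_rot: [157.0, 90.0, 157.0]
ft_force: [0.3, -0.6, -0.8]
finger_gap: 34.4
```

Request:
drive_tool(moves=[0.1,0,0,0,0,0,0,0,0,0,0,0,0,0,0,0,0,0])

```text
time: 29.8
tool_pos: [510.7, -175.2, 59.7]
tcp_rot: [155.0, 90.0, 155.0]
ft_force: [-0.0, -0.0, 0.1]
finger_gap: 34.2
```

Request:
drive_tool(moves=[0.1,0,0,0,0,0,0,0,0,0,0,0])

```text
time: 29.97
tool_pos: [510.7, -175.2, 58.6]
tcp_rot: [171.0, 90.0, 171.0]
ft_force: [0.2, 0.0, -0.1]
finger_gap: 34.3
```

Request:
drive_tool(moves=[0.05,0,0,0,0,0,0,0,0,0,0,0])

```text
time: 30.13
tool_pos: [510.7, -175.1, 58.2]
tcp_rot: [154.0, 90.0, 154.0]
ft_force: [-0.2, 0.1, 0.9]
finger_gap: 33.8
```

Request:
drive_tool(moves=[0.05,0,0,0,0,0,0,0,0,0,0,0])

```text
time: 30.3
tool_pos: [510.7, -175.2, 57.7]
tcp_rot: [150.2, 90.0, 150.2]
ft_force: [0.6, -0.3, -0.2]
finger_gap: 34.0
```

Request:
drive_tool(moves=[0.05,0,0,0,0,0,0,0,0,0,0,0])

```text
time: 30.47
tool_pos: [510.8, -175.2, 57.3]
tcp_rot: [-13.6, 90.0, -13.6]
ft_force: [0.5, 0.4, -0.0]
finger_gap: 34.4
```

Request:
drive_tool(moves=[0.05,0,0,0,0,0,0,0,0,0,0,0])

```text
time: 30.63
tool_pos: [510.9, -175.2, 56.9]
tcp_rot: [-25.0, 90.0, -25.0]
ft_force: [0.5, 0.0, 1.0]
finger_gap: 34.0
```

Request:
drive_tool(moves=[0.05,0,0,0,0,0,0,0,0,0,0,0])

```text
time: 30.8
tool_pos: [510.9, -175.2, 56.5]
tcp_rot: [-27.8, 90.0, -27.8]
ft_force: [-0.2, 0.7, 2.4]
finger_gap: 34.4
```

Request:
drive_tool(moves=[0.05,0,0,0,0,0,0,0,0,0,0,0])

```text
time: 30.97
tool_pos: [510.9, -175.3, 56.0]
tcp_rot: [-26.8, 90.0, -26.7]
ft_force: [-0.6, 0.3, 4.2]
finger_gap: 34.0
```

Request:
drive_tool(moves=[0,0,0,0,0,0,0,0,0,0,0,0,0,0,0,0,0,0,0,0,0,0,0,0], hand=5.6)

```text
time: 31.3
tool_pos: [510.6, -175.1, 55.5]
tcp_rot: [152.5, 90.0, 152.5]
ft_force: [0.1, 0.3, 0.2]
finger_gap: 56.2
```

Request:
drive_tool(moves=[-1.0,0,0,0,0,0,-2.3,0,0,0,0,0,-3.0,0,0,0,0,0,-2.0,1.0,0,0,0,0,0,2.5,0,0,0,0,0,3.5,0,0,0,0,0,3.5,0,0,0,0,0,3.5,0,0,0,0,0,3.0,0,0,0,0,0,1.5,0,0,0,0,0,0,0,0,0,0,0,0,0,0,0,0])

```text
time: 32.3
tool_pos: [510.9, 10.4, 139.5]
tcp_rot: [-27.1, 90.0, -26.9]
ft_force: [0.2, -0.4, 1.2]
finger_gap: 56.1
```

```bash
python3 -c "
from h import *
go([510.7,-175.7,85],[0,1,0])
for n in('scene','top'):
    d=snapshot(n);c=proj(d,[[511,-177,50]])[0].astype(int);save(n+'20f',d['image'])
    save(n+'20',cv2.resize(d['image'][c[1]-25:c[1]+25,c[0]-30:c[0]+30],None,fx=12,fy=12,interpolation=cv2.INTER_CUBIC))
    P=points(d);
    for lo,hi in((13,16.5),(19,21)):
        m=(np.hypot(P[...,0]-511,P[...,1]+176)>lo)&(np.hypot(P[...,0]-511,P[...,1]+176)<hi);z=P[m][:,2]
        print(n,lo,np.percentile(z,[10,50,90]).round(1))
"
```

```text
t 32.3 p [510.9  10.4 139.5] ax x [ 0.001 -0.    -1.   ] y [-0.002  1.    -0.   ] z [1.    0.002 0.001]
tool shift cm [  5.46 -18.61  -0.07] F [ 0.2 -0.4  1.2] gap 56.1
rotvec 1 [0.13 0.04 0.02]
rotvec -1 [-1.7987e+02 -3.0000e-02  6.0000e-02]
scene 13 [58.1 65.5 67.4]
scene 19 [45.7 54.9 61.7]
top 13 [62.1 64.3 67.6]
top 19 [53.7 56.7 60.3]
```

View pics/scene20.png

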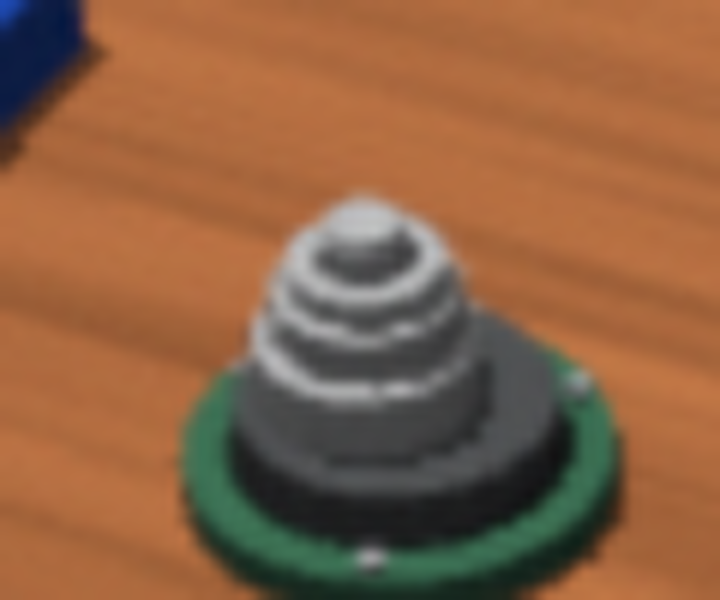

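View pics/top20f.png

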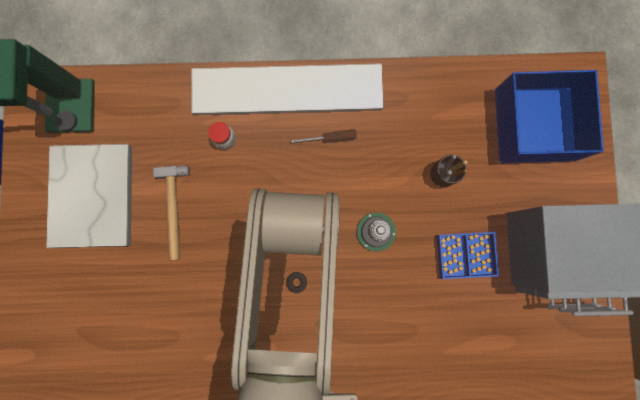

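View pics/scene20f.png

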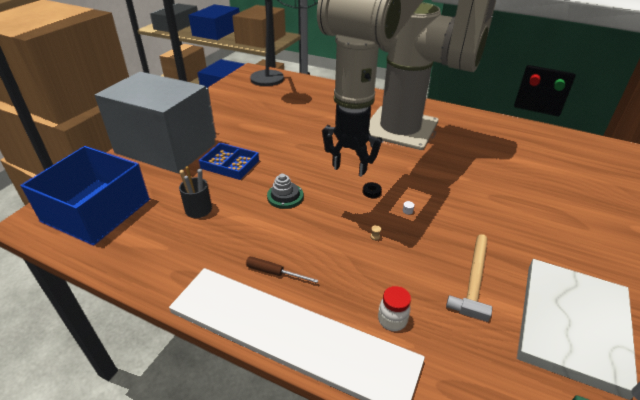

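```bash
python3 -c "
from h import *
import json
s=sensors.sense();print(s['ft_force'].round(1),s['finger_gap'],np.abs(s['qd']).max())
print(r.hand_in())"
```

```text
[0.1 0.1 0.1] 56.03426589034053 1.019919822258719
the job is handed in; nothing more can be done
None
```

All three spacers are on the arbor in the asked order: thick, then middle, then thin. Each was lowered in the gripper until it met light resistance and only then let go. The job was handed in at about 32.4 s of the 72 s allowed.

- **Force:** Each spacer was pressed down with roughly 4–5 N before release, about where the spring starts to give. I estimate the seat moved well under 1 mm; I had no direct reading of it.
- **Stack height:** Median depth readings put the top of the thin spacer at 64–65 mm (expected 65) and the top of the middle one at 55–57 mm (expected 57). The depth data is noisy, but the close pictures show the rings flat and closed up.
- **Bench:** In the last pictures the black look-alike and the other items appear where they started. The top view of the slicker and bobbin was blocked by the arm, so I checked those two only in the scene view.
- **At hand-in:** The gripper was open, clear of everything and reading about 0 N.

**What disagreed:**
- **Cameras:** The two differed by 3–4 mm in y, so I used averages corrected by where the jaws closed on each ring.
- **Side force:** The thick ring met about 4 N of sideways force near the bottom, and I moved the aim for the next two spacers accordingly.
- **Finger opening:** Each grip read about 2 mm less than the ring's outside diameter.
- **Refused moves:** Two move lists were turned down for a wrong number count. Nothing moved, and I resent them.

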